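# Pack a patient's medicine tin and put it out lid down

### The job

Put every small white medicine carton into the tin on the cradle and close it with its blue lid; then pinch lid and tin together and turn the tin over so that it lies flat, upside down, with the lid still shut and everything inside, in the middle of the hand-out tray, without dropping it. Also take the prescription board out of its rack and lean it at a moderate slant, standing on its short lower edge (clip at the top) on the table, against the white backrest. Leave the other jars, packs and dishes where they are.

Things in the scene. Friction and masses are not known exactly. Their poses are not given: they have to be found in the camera images.
- cradle: fixed green packing cradle, base 115 x 80 mm; x points away from the robot; origin under the tin's underside centre, which starts 70 mm above it. It holds the tin tipped 45 deg, mouth up and towards +x. It supports the far, lower half of the underside (far stop, low cheeks); the near, upper half overhangs with 30 mm free beneath, so lid and underside can be pinched there, leaning 45 deg.
- tin_c (a point): centre of the aluminium tin, an open box 92 (x) x 58 (y) x 62 (z) mm; walls and base 3; red disc under its base. z points out of the mouth; at the start z is tipped 45 deg from vertical towards the cradle's +x, so x points 45 deg down and away from the robot. 0.11 to 0.18 kg empty.
- tin: the same tin: origin at the centre of its underside, 31 mm below point tin_c along its z
- lid_c (a point): centre of the loose blue cap lid, 101 (x) x 67 (y) x 14 (z) mm: 4 plate, skirt 10 deep, 2 mm play round the tin. z points out of its flat top. Starts on the lid rest, tipped 45 deg like the tin, its long sides free for the fingers. Seated it lies 28 mm from tin_c along the tin's z (closed tin 66 high) and may slide 2.5 mm along x; only gravity or a pinch holds it on. 45 g.
- lid: the same lid: origin at the centre of the open side of its skirt, 7 mm below lid_c along its z
- lidrest: fixed wooden 45 deg lid rest, a 36 mm wide sloping slat under the lid's middle; origin at the centre of its underside, base 110 x 70 mm
- carton0_c (a point): centre of a white medicine carton with a red band, 20 (x) x 40 (y) x 14 (z) mm, 15 g, lying flat on the table at the start; may be absent
- carton1_c (a point): centre of a white medicine carton with a green band, 20 (x) x 40 (y) x 14 (z) mm, 15 g, lying flat on the table at the start; may be absent
- carton2_c (a point): centre of a white medicine carton with a orange band, 20 (x) x 40 (y) x 14 (z) mm, 15 g, lying flat on the table at the start; may be absent
- carton3_c (a point): centre of a white medicine carton with a blue band, 20 (x) x 40 (y) x 14 (z) mm, 15 g, lying flat on the table at the start; may be absent
- tray_top (a point): middle of the top of the fixed hand-out tray, a plain block 150 (x) x 120 (y) mm with a green mat, its top 30 mm above the table; x points away from the robot
- rack: fixed dark steel file rack, base 60 x 120 mm; origin at the centre of its underside. It has one upright slot, 12 mm wide (in x) and 120 long (in y), floor 10 mm above the table, walls up to 60 mm
- board_c (a point): centre of the prescription board, a stiff slab 8 thick (x), 86 wide (y), 140 tall (z), 120 g, steel clip at the top; starts upright in the rack's slot, its top edge 150 mm above the table
- board_foot (a point): middle of the board's lower edge (70 mm below board_c along its z)
- board: the same board, origin at its lower edge
- backrest_top (a point): middle of the upper far edge of the fixed white backrest, an upright plate 16 thick (x), 90 wide (y), 70 high above the table. Its far face (x = 0 of this point, facing +x, away from the robot) is the free side to lean the board on; on the robot side a foot 8 mm high reaches 55 mm from the plate's middle
- backrest: the same backrest, origin under the middle of its upright plate
- amber: small amber jar, 38 mm across, 55 high, among the cartons; bystander, leave alone; origin at the centre of its underside
- syrup: tall amber bottle, 50 mm across, 120 high; bystander, leave alone; origin at the centre of its underside
- bowl: yellow bowl, 84 mm across, 40 high; bystander, leave alone; origin at the centre of its underside
- pack: red pack 60 x 100 x 30 mm; bystander, leave alone; origin at the centre of its underside
- creamjar: white jar, 56 mm across, 50 high; bystander, leave alone; origin at the centre of its underside
- mug: blue mug, 72 mm across, 80 high; bystander, leave alone; origin at the centre of its underside
Not all that is in view belongs to the job. What is shaped like the lid but green, red or yellow is not meant.

How it is judged (in metres and radians):
On the way, in this order (a step that is already met when the one before it is completed fails the run):
1. all the cartons are in the tin while it stands in the cradle (x of carton0_c in the frame of tin_c between -0.046 and 0.046 m and y of carton0_c in the frame of tin_c between -0.029 and 0.029 m and z of carton0_c in the frame of tin_c between -0.031 and 0.033 m and x of carton1_c in the frame of tin_c between -0.046 and 0.046 m and y of carton1_c in the frame of tin_c between -0.029 and 0.029 m and z of carton1_c in the frame of tin_c between -0.031 and 0.033 m and x of carton2_c in the frame of tin_c between -0.046 and 0.046 m and y of carton2_c in the frame of tin_c between -0.029 and 0.029 m and z of carton2_c in the frame of tin_c between -0.031 and 0.033 m and x of carton3_c in the frame of tin_c between -0.046 and 0.046 m and y of carton3_c in the frame of tin_c between -0.029 and 0.029 m and z of carton3_c in the frame of tin_c between -0.031 and 0.033 m and distance between tin_c and cradle below 0.11 m and angle between tin_c's own z axis and vertical below 1 rad), for 0.2 s.
2. the lid is seated on the tin in the cradle, with the cartons inside (all of step 1 and x of lid_c in the frame of tin_c between -0.006 and 0.006 m and y of lid_c in the frame of tin_c between -0.006 and 0.006 m and z of lid_c in the frame of tin_c between 0.022 and 0.033 m and angle between the z axis of lid_c and the z axis of tin_c, either way round below 0.09 rad), for 0.2 s.
3. the tin lies flat upside down on the middle of the tray, lid shut (x of carton0_c in the frame of tin_c between -0.046 and 0.046 m and y of carton0_c in the frame of tin_c between -0.029 and 0.029 m and z of carton0_c in the frame of tin_c between -0.031 and 0.033 m and x of carton1_c in the frame of tin_c between -0.046 and 0.046 m and y of carton1_c in the frame of tin_c between -0.029 and 0.029 m and z of carton1_c in the frame of tin_c between -0.031 and 0.033 m and x of carton2_c in the frame of tin_c between -0.046 and 0.046 m and y of carton2_c in the frame of tin_c between -0.029 and 0.029 m and z of carton2_c in the frame of tin_c between -0.031 and 0.033 m and x of carton3_c in the frame of tin_c between -0.046 and 0.046 m and y of carton3_c in the frame of tin_c between -0.029 and 0.029 m and z of carton3_c in the frame of tin_c between -0.031 and 0.033 m and x of lid_c in the frame of tin_c between -0.006 and 0.006 m and y of lid_c in the frame of tin_c between -0.006 and 0.006 m and z of lid_c in the frame of tin_c between 0.022 and 0.033 m and angle between the z axis of lid_c and the z axis of tin_c, either way round below 0.09 rad and angle between tin_c's own z axis and vertical above 3.04 rad and horizontal distance between tin_c and tray_top below 0.035 m and height (world z) of tin_c between 0.055 and 0.073 m), for 0.2 s.
At the end, for the whole second after the job is handed in: Cartons in the tin, lid seated within 6 mm; tin upside down within 0.1 rad, lid on the tray, within 35 mm of its middle; board on its lower edge on the table, touching the backrest within 45 mm of its middle, leaning 0.12 to 0.7 rad from upright; all at rest (all of step 3 and angle between board_c's own z axis and vertical between 0.12 and 0.7 rad and angle between board_c's own y axis and vertical between 1.45 and 1.69 rad and height (world z) of board_foot below 0.015 m and contact force between board and backrest above 0.02 N and y of board_c in the frame of backrest_top between -0.045 and 0.045 m and linear speed of each of tin, lid, board below 0.02 m/s).
It fails at once if the tin is tipped beyond 75 deg with its lid off (over 20 mm from shut) (angle between tin_c's own z axis and vertical above 1.31 rad and distance between lid_c and tin_c above 0.048 m).
It fails at once if the tin is let go in the air (height (world z) of tin_c above 0.14 m and horizontal distance between tin_c and cradle above 0.12 m and contact force between each of tin, lid and the fingers below 0.05 N).
It fails at once if a bystander is moved more than 30 mm (distance of any of amber, syrup, bowl, pack, creamjar, mug from where it was at the start of the episode above 0.03 m).
Of carton0, carton1, carton2, carton3 only 2 to 4 are there at a start; the rules pass over those that are not, and their reading is None.
At some moment in a run one of carton0, carton1, carton2, carton3 may be knocked a few centimetres aside while the robot is not near it.
It also fails if it takes over 210 s, if anything falls off the work surface, if the arm or the gripper's body presses on something with over 40 N, if the wrist force passes 120 N, or if a joint passes its speed limit or range.

### The arm

A 7-joint arm with a two-finger parallel gripper is mounted at the origin on the work surface. World frame = base frame: x ahead of the robot, y to its left, z up, the work surface at z = 0. Lengths are in m, angles in degrees, forces in N, time in s.
With the tool pointing down it reaches from about 0.425 to 0.95 m from the base axis. Payload 4.7 kg.
Tool frame: the origin (TCP) lies where the fingers leave the gripper's body, on its centre line; the fingertips stand 70 mm ahead of it and the grasp point (between the pads) lies 51 mm ahead of it; z points along the fingers, y is the line along which they close (so a half turn about z gives the same grasp; the last joint's range is limited). The gripper opens to 87 mm and grips with 3 to 60 N. Pads are 19 mm wide; open, the fingers measure 117 mm over their backs; the gripper's body (75 mm by 190 mm) begins 51 mm behind the grasp point.
Start: joints at [-67.489, 26.849, -2.785, 87.806, 1.381, 65.374, -4.715], TCP at [0.276, 0.616, 0.292] pointing down, gripper open.
Joint ranges: [-148.3, 148.3], [-19.14, 114.17], [-79.39, 73.82], [5.75, 140.21], [-59.74, 239.74], [12.07, 113.84], [-152.46, 152.46]. Speed limits (degrees/s): [147.25, 147.25, 180, 180, 180, 180, 180].

### API

Orientations are given as [roll, pitch, yaw] about the fixed x, y, z axes, in that order (R = Rz(yaw) Ry(pitch) Rx(roll)).
In Python, from rig import status, capture, order gives the robot as it stands.
- The arm moves only by the shell command python3 -m jog 'ROWS' [FORCE]. ROWS is JSON, a list that holds one entry, the list of rows, each a list of 7 numbers: the turn, a rotation vector about the world's x, y, z in degrees, then the shift along the world's x, y, z in m, then the opening, from -1 (shut) to 1 (fully open). In form: [[[ax, ay, az, x, y, z, fingers], ...]]. A call has 1 to 10 rows; each row is the pose to reach, as a shift and turn from the pose commanded when the call began; what a row does not reach only later rows make up. A row lasts 1/12 s, in which the tool goes at most 41.7 mm and 7.16 degrees, less where a joint would pass 70% of its speed; a pose out of reach is approached as far as the arm can. A call with a gripper value outside its range is refused whole. The fingers move at their own pace and stop on an object; FORCE is the grip in N (left out, the last holds). Time passes only in rows, so rows that repeat a pose let the fingers close. It gives the time, the measured TCP pose, the force, the opening and the grip force at its end, in the units of the state.
- status.sense(): the state, without advancing time (a new reading comes with each control period).
- capture(name): name is "side" or "top"; returns a dict with "frame" (384x512x3 uint8, blue, green, red), "z_map" (384x512 float32, m along the optical axis (not along the pixel's ray), 0 where there is no reading), "K" (3x3 intrinsics, pixels), "rvec" (rotation vector, rad) and "tvec" (3), from world to camera coordinates, as OpenCV has them. Camera axes: x right, y down, z forward; pixel columns grow to the right and rows downward; lengths in m; the calibration is good to about 2 mm. A picture is of the moment at which its call begins.
- order.hand_in(): hands the job in; it is judged then, once.
The state is a dict: "time": time; "joint_positions": joint angles; "dq": joint speeds; "tau": joint torques, N m; "tool_pos": TCP position; "tool_rot": TCP orientation; "force": force on the tool from outside, world axes, zero at the start; "moment": the same for the moment, N m; "finger_gap": opening from 0.0 (shut) to 1.0 (fully open); "grasp_force": force on a finger pad.
Only numpy, scipy, OpenCV 4.12 (cv2) and the standard library are available. Lean on these libraries where they do the work, as an engineer would, in place of code of your own. Each camera call takes 0.05 s, during which the arm holds its last target. There are 200 camera calls.

## Working session

There is one attempt and no reset: what is moved stays moved. The work goes in short steps, Python scripts to look and compute and a shell command to move; the robot and the scene stay as the last step left them, time stands still between calls to the robot, and variables do not carry over. Pictures are saved under pics/ and viewed, at most 14 in all, crops included, and the job is handed in when it is done.

```bash
ls; mkdir -p pics
cat > h.py <<'E'
import numpy as np, cv2
from rig import status, capture, order
def cap(n,save=None):
    c=capture(n)
    if save: cv2.imwrite('pics/'+save+'.png',c['frame'])
    R=cv2.Rodrigues(np.array(c['rvec'],float))[0]; t=np.array(c['tvec'],float).ravel(); K=np.array(c['K'])
    z=c['z_map']; v,u=np.mgrid[:z.shape[0],:z.shape[1]]
    P=np.stack([(u-K[0,2])/K[0,0]*z,(v-K[1,2])/K[1,1]*z,z],-1)
    W=(P-t)@R
    W[z==0]=np.nan
    return c['frame'],W,(K,R,t)
def st():
    s=status.sense(); print({k:np.round(s[k],3).tolist() for k in ('time','tool_pos','tool_rot','force','finger_gap','grasp_force','joint_positions')})
E
python3 - <<'E'
from h import *
st()
a,W,C=cap('side','side0'); b,V,D=cap('top','top0')
for c in (C,D): print(-c[1].T@c[2], c[1][2])
np.savez('/tmp/s0',a=a,W=W,b=b,V=V)
E
```

```text
pics
{'time': 0.0, 'tool_pos': [0.276, 0.615, 0.291], 'tool_rot': [-179.885, 0.005, 155.835], 'force': [0.458, -0.249, 0.699], 'finger_gap': 1.001, 'grasp_force': 0.0, 'joint_positions': [-67.488, 26.898, -2.784, 87.875, 1.381, 65.376, -4.714]}
[-0.0199109  -0.79392208  1.01126433] [ 0.38433992  0.60179684 -0.70008813]
[0.39259412 0.01316748 1.60137199] [ 7.34756115e-02 -5.78736893e-04 -9.97296846e-01]
```

View pics/side0.png

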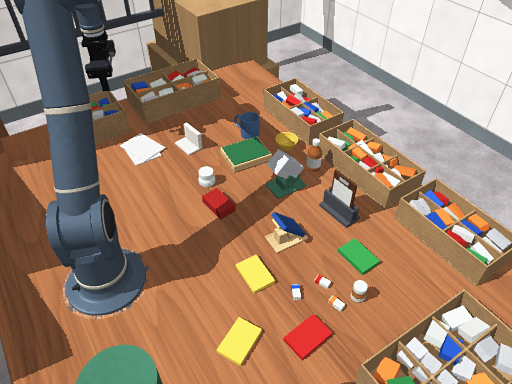

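View pics/top0.png

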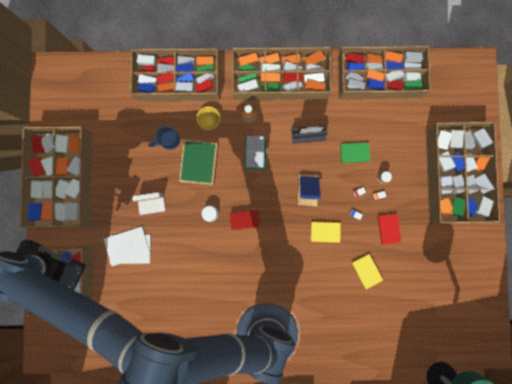

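The side view shows the cradle and tin at (286,172), lid at (288,225), rack and board at (342,200), backrest at (189,137) and tray at (246,152). Three cartons, blue, red and orange, are at (296,291), (323,282) and (337,302), next to the amber jar at (360,290). The top view has image up = +x and left = +y.

Run:
```python
from h import *
d=np.load('/tmp/s0.npz');a,W,b,V=d['a'],d['W'],d['b'],d['V']
def show(n,img,r):
    y0,y1,x0,x1=r; cv2.imwrite(n,cv2.resize(img[y0:y1,x0:x1],None,fx=4,fy=4,interpolation=cv2.INTER_CUBIC))
show('pics/t1.png',b,(95,245,235,405))
def rep(name,V,r,zmin):
    y0,y1,x0,x1=r; P=V[y0:y1,x0:x1].reshape(-1,3); P=P[P[:,2]>zmin]
    if len(P)<5: print(name,len(P));return
    (c,s,ang)=cv2.minAreaRect((P[:,:2]*1000).astype(np.float32))
    print(name,len(P),'min',P.min(0).round(3),'max',P.max(0).round(3),'rect c',np.round(c,1),'size',np.round(s,1),'ang',round(ang,1))
rep('red',V,(184,199,351,368),.008)
rep('orange',V,(187,203,371,390),.008)
rep('blue',V,(206,222,348,366),.008)
rep('amber',V,(168,185,377,396),.03)
rep('tin',V,(130,175,240,272),.02)
rep('lid',V,(170,210,292,325),.02)
rep('lidhi',V,(170,210,292,325),.03)
rep('rack',V,(115,145,288,332),.03)
rep('board',V,(115,145,288,332),.12)
rep('backrest',V,(185,218,128,170),.05)
rep('tray',V,(135,190,172,222),.022)
rep('syrup',V,(95,125,235,262),.03)
rep('cream',V,(200,225,196,222),.03)
rep('pack',V,(203,235,225,265),.02)
rep('bowl',V,(100,135,190,225),.02)
rep('mug',V,(120,155,145,185),.03)
print(np.nanmedian(V[250:280,160:230,2]))
```

```text
red 67 min [ 0.476 -0.354  0.008] max [ 0.504 -0.311  0.025] rect c [ 492.  -332.4] size [24.5 41.3] ang 17.5
orange 65 min [ 0.457 -0.435  0.008] max [ 0.493 -0.376  0.026] rect c [ 476.5 -405.9] size [62.3 33.9] ang 85.0
blue 68 min [ 0.394 -0.339  0.008] max [ 0.44  -0.298  0.021] rect c [ 421.9 -321.8] size [38.7 46.4] ang 70.5
amber 91 min [ 0.524 -0.437  0.03 ] max [ 0.556 -0.402  0.065] rect c [ 540.  -417.4] size [33.6 32.5] ang 63.6
tin 598 min [ 0.574 -0.002  0.034] max [0.683 0.068 0.151] rect c [628.4  33.2] size [ 69.7 108.8] ang 89.5
lid 467 min [ 0.46  -0.187  0.021] max [ 0.548 -0.116  0.104] rect c [ 503.9 -152.2] size [67.3 89.3] ang 86.4
lidhi 453 min [ 0.46  -0.187  0.03 ] max [ 0.547 -0.116  0.104] rect c [ 503.1 -152.2] size [67.3 87.7] ang 86.4
rack 379 min [ 0.684 -0.218  0.03 ] max [ 0.723 -0.097  0.157] rect c [ 703.  -157.8] size [ 29.6 120. ] ang 4.7
board 111 min [ 0.695 -0.2    0.121] max [ 0.709 -0.115  0.157] rect c [ 702.4 -157.7] size [10.6 85.3] ang 3.4
backrest 140 min [0.468 0.362 0.05 ] max [0.494 0.452 0.08 ] rect c [481.  407.3] size [16.5 90.7] ang 7.9
tray 1448 min [0.523 0.171 0.022] max [0.698 0.325 0.089] rect c [610.1 251.9] size [156.4 161.3] ang 83.0
syrup 279 min [0.743 0.01  0.031] max [0.832 0.102 0.126] rect c [787.3  55.9] size [88.5 92. ] ang 0.2
cream 168 min [0.397 0.17  0.033] max [0.445 0.219 0.059] rect c [421.  195.1] size [48.  48.1] ang 18.1
pack 487 min [0.365 0.022 0.02 ] max [0.43  0.123 0.039] rect c [397.6  72.9] size [59.5 99.6] ang 6.5
bowl 209 min [0.715 0.158 0.02 ] max [0.796 0.237 0.049] rect c [755.6 197.8] size [78.8 80.6] ang 89.1
mug 260 min [0.641 0.282 0.03 ] max [0.721 0.405 0.089] rect c [685.1 339.2] size [123.8  71.9] ang 81.6
-0.00011900407968050358
```

View pics/t1.png

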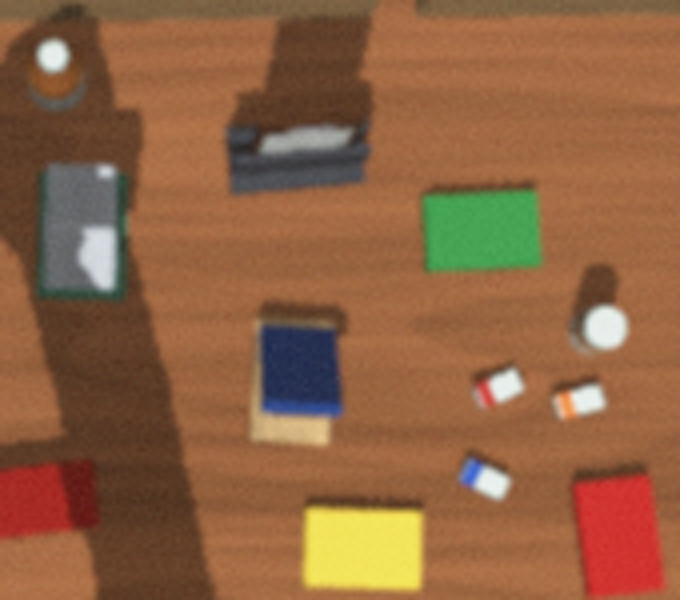

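```bash
cat >> h.py <<'E'
def ray(D,uv,z):
    K,R,t=D; d=np.c_[(np.array(uv)-K[:2,2])/K[[0,1],[0,1]],np.ones(len(uv))]@R; o=-R.T@t
    return o+d*((z-o[2])/d[:,2])[:,None]
def cartons(f,D,roi):
    """pixels not wood-coloured inside roi -> rectangles on z=0.014"""
    y0,y1,x0,x1=roi
    g=cv2.resize(f[y0:y1,x0:x1],None,fx=4,fy=4,interpolation=cv2.INTER_CUBIC).astype(int)
    B,G,R=g[...,0],g[...,1],g[...,2]
    m=((g.min(2)>125)|(R-G>105)|(B>R)).astype(np.uint8)
    m=cv2.morphologyEx(m,cv2.MORPH_CLOSE,np.ones((7,7)))
    n,l,s,c=cv2.connectedComponentsWithStats(m)
    for i in range(1,n):
        if s[i,4]<300: continue
        v,u=np.nonzero(l==i); uv=np.c_[u/4+x0-.375,v/4+y0-.375]
        P=ray(D,uv,.012)[:,:2]*1000; r=cv2.minAreaRect(P.astype(np.float32)); bx=cv2.boxPoints(r)
        e=max([bx[1]-bx[0],bx[2]-bx[1]],key=np.linalg.norm); print('px',uv.mean(0).round(),'c',np.round(r[0],1),'size',np.round(r[1],1),'long dir deg from +y',round(np.degrees(np.arctan2(-e[0],e[1]))%180,1),'bgr',f[y0:y1,x0:x1].reshape(-1,3)[0])
E
python3 - <<'E'
from h import *
st()
f,V,D=cap('top'); cartons(f,D,(182,225,345,392))
# gripper body shape near start TCP
a,W,C=cap('side')
p=np.array(status.sense()['tool_pos']);
Q=W.reshape(-1,3); Q=Q[np.linalg.norm(Q-p,axis=1)<.22]; Q=Q[Q[:,2]>.2]
yd=np.array([.41,.912]);xd=np.array([-.912,.41])
for z in np.arange(.21,.5,.02):
    q=Q[abs(Q[:,2]-z)<.01]
    if len(q): d=q[:,:2]-p[:2]; print(round(z,2),len(q),'y',(d@yd).min().round(3),(d@yd).max().round(3),'x',(d@xd).min().round(3),(d@xd).max().round(3))
# plane fits on lid and tin
d=V[178:196,304:318].reshape(-1,3); d=d[~np.isnan(d).any(1)]
c=np.median(d,0); u,s,vt=np.linalg.svd(d-d.mean(0)); print('lid plane',d.mean(0),vt[2],s)
for nm,r in(('lid',(165,212,290,326)),('tin',(128,177,238,274))):
    d=V[r[0]:r[1],r[2]:r[3]].reshape(-1,3); fz=f[r[0]:r[1],r[2]:r[3]].reshape(-1,3).astype(int)
    if nm=='lid': d=d[(fz[:,0]>fz[:,2]+15)&(d[:,2]>.02)]
    else: d=d[d[:,2]>.125]
    rr=cv2.minAreaRect((d[:,:2]*1000).astype(np.float32)); print(nm,rr,d.min(0).round(3),d.max(0).round(3))
E
```

```text
{'time': 0.1, 'tool_pos': [0.276, 0.615, 0.291], 'tool_rot': [-179.902, 0.004, 155.835], 'force': [0.002, 0.449, -0.179], 'finger_gap': 0.999, 'grasp_force': 0.0, 'joint_positions': [-67.487, 26.891, -2.785, 87.868, 1.383, 65.372, -4.716]}
px [360. 192.] c [ 490.8 -333.9] size [24.8 43. ] long dir deg from +y 25.7 bgr [ 66 104 162]
px [381. 194.] c [ 480.2 -411.9] size [24.6 30.4] long dir deg from +y 18.3 bgr [ 66 104 162]
px [356. 214.] c [ 410.8 -319.3] size [43.6 24.8] long dir deg from +y 151.6 bgr [ 66 104 162]
px [385. 220.] c [ 392.6 -421.1] size [47. 36.] long dir deg from +y 179.3 bgr [ 66 104 162]
0.23 33 y -0.056 0.042 x -0.01 0.012
0.25 34 y -0.06 -0.048 x -0.01 0.012
0.27 33 y -0.066 0.051 x -0.01 0.012
0.29 56 y -0.09 0.085 x -0.036 0.038
0.31 208 y -0.095 0.088 x -0.036 0.038
0.33 346 y -0.1 0.095 x -0.037 0.039
0.35 115 y -0.059 0.015 x -0.024 0.024
0.37 99 y -0.058 -0.003 x -0.022 0.024
0.39 221 y -0.056 0.013 x -0.036 0.04
0.41 145 y -0.04 0.017 x -0.034 0.039
0.43 155 y -0.042 0.011 x -0.036 0.037
0.45 157 y -0.039 0.009 x -0.034 0.035
0.47 154 y -0.04 0.021 x -0.033 0.044
0.49 170 y -0.042 0.007 x -0.039 0.04
lid plane [ 0.50739989 -0.15540371  0.06796272] [-0.71551649  0.04899266 -0.69687579] [0.44196135 0.21809354 0.03255135]
lid ((505.138671875, -152.04315185546875), (61.594966888427734, 77.9311294555664), 86.7529067993164) [ 0.466 -0.184  0.028] [ 0.544 -0.12   0.105]
tin ((613.897216796875, 34.096405029296875), (58.38338851928711, 46.26578140258789), 86.12789916992188) [0.589 0.006 0.125] [0.639 0.062 0.15 ]
```

```bash
python3 -m jog '[[[0,0,0,0,-0.04,0.01,1],[0,0,0,0.01,-0.08,0.02,1],[0,0,0,0.03,-0.12,0.02,1],[0,0,0,0.05,-0.16,0.02,1],[0,0,0,0.07,-0.2,0.02,1],[0,0,0,0.09,-0.24,0.02,1],[0,0,0,0.11,-0.28,0.02,1],[0,0,0,0.13,-0.32,0.02,1],[0,0,0,0.15,-0.36,0.02,1],[0,0,0,0.16,-0.4,0.02,1]]]' | tail -c 600; python3 -c "
from h import *
st()"
```

```text
time: 1.03
tool_pos: [0.4306, 0.2342, 0.3125]
tool_rot: [179.9, 0.0, 155.8]
force: [1.2, -0.2, 0.3]
finger_gap: 1.003
grasp_force: 0.0
{'time': 1.033, 'tool_pos': [0.431, 0.234, 0.312], 'tool_rot': [179.945, 0.039, 155.82], 'force': [1.208, -0.197, 0.286], 'finger_gap': 1.003, 'grasp_force': 0.0, 'joint_positions': [-39.856, 8.216, 7.14, 111.225, -1.166, 60.56, 33.604]}
```

```bash
python3 -m jog '[[[0,0,-4,0,-0.04,0,1],[0,0,-8,0.01,-0.08,0,1],[0,0,-12,0.01,-0.12,0,1],[0,0,-16,0.02,-0.16,0,1],[0,0,-20,0.02,-0.2,0,1],[0,0,-24,0.03,-0.24,0,1],[0,0,-28,0.03,-0.28,0,1],[0,0,-32,0.04,-0.32,0,1],[0,0,-36,0.04,-0.36,0,1],[0,0,-40,0.05,-0.4,0,0.5]]]' >/dev/null;  python3 -m jog '[[[0,0,0,0.005,-0.04,-0.03,0],[0,0,0,0.005,-0.08,-0.06,0],[0,0,0,0.005,-0.12,-0.09,0],[0,0,0,0.005,-0.15,-0.12,0],[0,0,0,0.005,-0.15,-0.12,0],[0,0,0,0.005,-0.15,-0.12,0]]]'
python3 - <<'E'
from h import *
st()
f,V,D=cap('side','s2'); 
print(ray(cap('top')[2],[[379.75,195]],.014))
cv2.imwrite('pics/s2c.png',cv2.resize(f[220:350,230:400],None,fx=4,fy=4,interpolation=cv2.INTER_CUBIC))
E
```

```text
time: 2.37
tool_pos: [0.4815, -0.3176, 0.1886]
tool_rot: [-179.6, -0.1, 115.5]
force: [-0.3, 0.6, 1.2]
finger_gap: 0.562
grasp_force: 0.0
{'time': 2.367, 'tool_pos': [0.482, -0.318, 0.189], 'tool_rot': [-179.637, -0.134, 115.462], 'force': [-0.303, 0.641, 1.243], 'finger_gap': 0.562, 'grasp_force': 0.0, 'joint_positions': [6.29, 26.412, 30.233, 108.678, -16.768, 49.637, 70.424]}
[[ 0.4781932  -0.40534565  0.014     ]]
```

View pics/s2c.png

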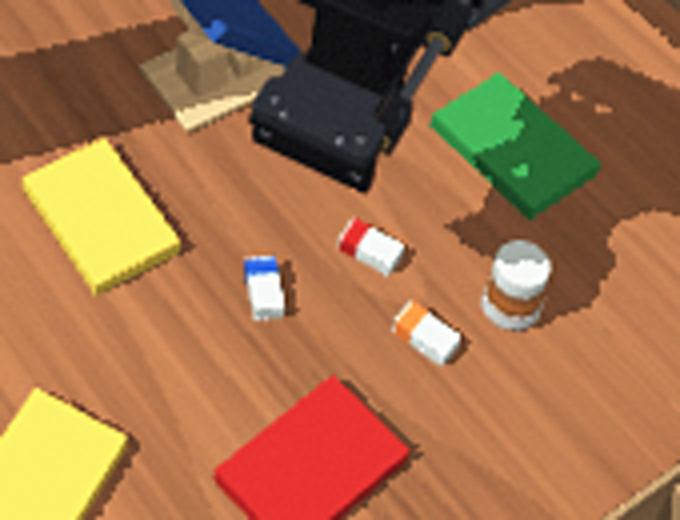

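The close side view (4x crop) shows the blue, red and orange cartons at about (265,288), (372,247) and (428,333), in their original places. The gripper is hovering behind them.

```bash
python3 -m jog '[[[0,0,0,0,0,-0.03,0],[0,0,0,0,0,-0.06,0],[0,0,0,0,0,-0.06,0],[0,0,0,0,0,-0.06,0]]]'
python3 - <<'E'
from h import *
st()
f,V,D=cap('side')
print(ray(D,np.array([[372,247],[428,333],[265,288]])/4+[230,220],.012))
g,V,T=cap('top','t3')
b=np.array([.491,-.334,.12]);print(T[0]@(T[1]@b+T[2]))
cv2.imwrite('pics/s3c.png',np.hstack([cv2.resize(f[230:340,270:370],None,fx=4,fy=4),cv2.resize(g[150:260,310:410],None,fx=4,fy=4)]))
E
```

```text
time: 2.8
tool_pos: [0.4849, -0.3122, 0.1325]
tool_rot: [-180.0, -0.1, 116.0]
force: [0.4, -0.4, 0.9]
finger_gap: 0.501
grasp_force: 0.0
{'time': 2.8, 'tool_pos': [0.485, -0.312, 0.133], 'tool_rot': [-179.994, -0.105, 115.958], 'force': [0.429, -0.389, 0.893], 'finger_gap': 0.501, 'grasp_force': 0.0, 'joint_positions': [8.035, 30.66, 27.507, 110.896, -20.173, 43.269, 73.12]}
[[ 0.48990501 -0.33640486  0.012     ]
 [ 0.47839451 -0.40732136  0.012     ]
 [ 0.41006686 -0.32229981  0.012     ]]
[544.0697606  281.44396966   1.48479896]
```

View pics/s3c.png

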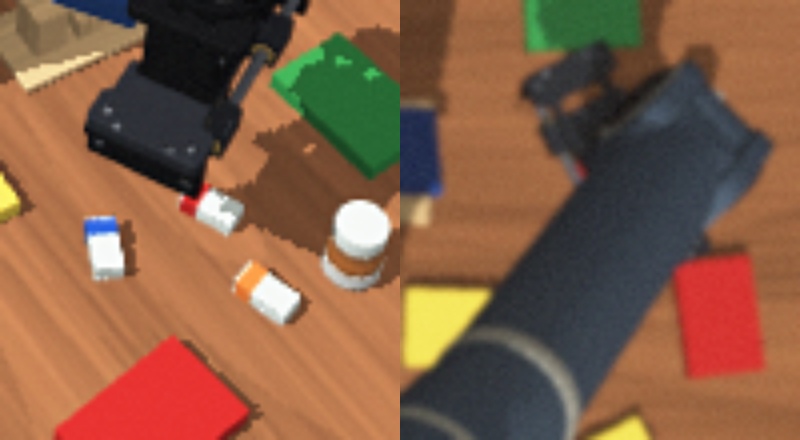

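The hand sits up and left of the red carton, about 24 mm short in y. I'll correct that, go down and grip.

```bash
python3 -m jog '[[[0,0,0,0.006,-0.023,0,0],[0,0,0,0.006,-0.023,-0.02,0],[0,0,0,0.006,-0.023,-0.04,0],[0,0,0,0.006,-0.023,-0.06,0],[0,0,0,0.006,-0.023,-0.06,0],[0,0,0,0.006,-0.023,-0.06,0]]]'; python3 -m jog '[[[0,0,0,0,0,0,-1],[0,0,0,0,0,0,-1],[0,0,0,0,0,0,-1],[0,0,0,0,0,0,-1],[0,0,0,0,0,0,-1]]]' 15;python3 -m jog '[[[0,0,0,0,0,0,-1],[0,0,0,0,0,0.03,-1],[0,0,0,0,0,0.07,-1],[0,0,0,0,0,0.11,-1],[0,0,0,0,0,0.15,-1]]]' 15
python3 -c "
from h import *
f,V,D=cap('side')
cv2.imwrite('pics/s4c.png',cv2.resize(f[150:350,230:430],None,fx=3,fy=3))"
```

```text
time: 3.4
tool_pos: [0.4912, -0.3369, 0.0735]
tool_rot: [180.0, 0.0, 115.9]
force: [-0.4, 0.3, -0.7]
finger_gap: 0.499
grasp_force: 0.0
time: 3.82
tool_pos: [0.491, -0.337, 0.0731]
tool_rot: [179.9, 0.1, 115.8]
force: [-0.6, 0.4, 3.6]
finger_gap: 0.228
grasp_force: 15.0
time: 4.23
tool_pos: [0.49, -0.3367, 0.2236]
tool_rot: [-179.9, -0.1, 115.8]
force: [0.5, 0.1, 0.4]
finger_gap: 0.23
grasp_force: 14.9
```

View pics/s4c.png

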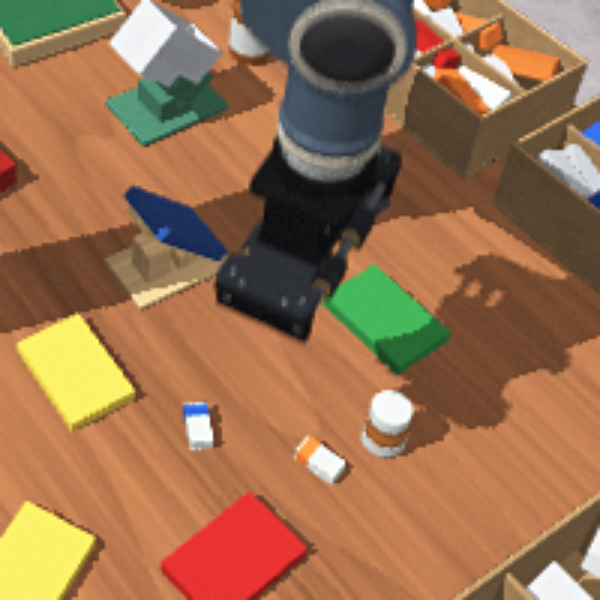

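The red carton is gripped (20 mm gap) and the other two have not moved. Carrying it to the tin mouth.

```bash
python3 -m jog '[[[0,0,-3,0.017,-0,0.02,-1],[0,0,-6,0.03,0.035,0.02,-1],[0,0,-9,0.05,0.07,0.02,-1],[0,0,-12,0.07,0.105,0.02,-1],[0,0,-15,0.085,0.14,0.02,-1],[0,0,-18,0.1,0.175,0.02,-1],[0,0,-21,0.115,0.21,0.02,-1],[0,0,-24,0.13,0.25,0.02,-1],[0,0,-27,0.145,0.285,0.02,-1],[0,0,-30,0.155,0.32,0.02,-1]]]' >/dev/null; python3 -m jog '[[[0,0,0,0.01,0.03,0,-1],[0,0,0,0.013,0.045,0,-1],[0,0,0,0.013,0.045,0,-1],[0,0,0,0.013,0.045,0,-1]]]' 15
```

```text
time: 5.45
tool_pos: [0.6581, 0.0279, 0.2418]
tool_rot: [-179.9, 0.1, 85.9]
force: [0.4, -1.2, -0.1]
finger_gap: 0.226
grasp_force: 15.0
```

```bash
python3 -m jog '[[[0,0,0,0,0.003,-0.03,-1],[0,0,0,0,0.003,-0.03,-1],[0,0,0,0,0.003,-0.03,-0.2],[0,0,0,0,0.003,-0.03,-0.2],[0,0,0,0,0.003,-0.03,-0.2],[0,0,0,0,0.003,0.04,-0.2]]]'
python3 - <<'E'
from h import *
st()
f,V,D=cap('side')
cv2.imwrite('pics/s5c.png',cv2.resize(f[110:330,230:390],None,fx=2.7,fy=2.7))
g,V,T=cap('top'); cartons(g,T,(182,225,345,380))
E
```

```text
time: 5.95
tool_pos: [0.6548, 0.0311, 0.2479]
tool_rot: [-179.2, 0.1, 85.8]
force: [-0.4, 1.7, -0.3]
finger_gap: 0.379
grasp_force: 0.0
{'time': 5.95, 'tool_pos': [0.655, 0.031, 0.248], 'tool_rot': [-179.23, 0.143, 85.785], 'force': [-0.351, 1.697, -0.347], 'finger_gap': 0.379, 'grasp_force': 0.0, 'joint_positions': [-30.723, 30.721, 35.471, 94.594, -19.537, 61.831, 6.299]}
px [356. 214.] c [ 410.7 -319.5] size [43.9 25. ] long dir deg from +y 152.6 bgr [ 69 109 168]
```

View pics/s5c.png

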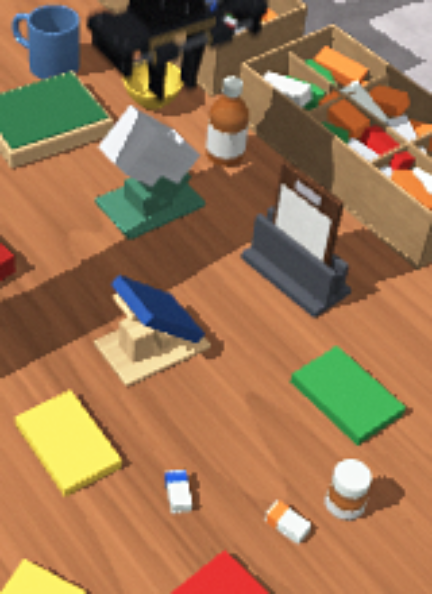

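The tin stands steady with nothing dropped beside it. Blue and orange are still on the table at (178,490) and (290,520) in this crop. Next is orange.

```bash
python3 -m jog '[[[0,0,2,-0.015,-0.035,0,-0.1],[0,0,4,-0.03,-0.07,0,-0.1],[0,0,6,-0.045,-0.105,0,-0.1],[0,0,8,-0.06,-0.14,0,-0.1],[0,0,11,-0.075,-0.175,0,-0.1],[0,0,13,-0.09,-0.21,0,-0.1],[0,0,15,-0.105,-0.245,0,-0.1],[0,0,17,-0.12,-0.28,0,-0.1],[0,0,19,-0.135,-0.315,0,-0.1],[0,0,21,-0.15,-0.35,0,-0.1]]]' >/dev/null; python3 -m jog '[[[0,0,0,-0.014,-0.035,-0.02,-0.1],[0,0,0,-0.028,-0.07,-0.05,-0.1],[0,0,0,-0.028,-0.08,-0.08,-0.1],[0,0,0,-0.028,-0.08,-0.11,-0.1],[0,0,0,-0.028,-0.08,-0.11,-0.1]]]' 15
```

```text
time: 7.3
tool_pos: [0.4773, -0.3986, 0.1395]
tool_rot: [-179.7, -0.4, 106.6]
force: [-0.4, 1.6, -0.9]
finger_gap: 0.45
grasp_force: 0.0
```

Run:
```python
from h import *
f,V,D=cap('side'); 
h=cv2.cvtColor(f,cv2.COLOR_BGR2HSV); m=((h[...,0]>8)&(h[...,0]<20)&(h[...,1]>190)&(h[...,2]>200)); m[:285]=0;m[:,:300]=0;m[:,360:]=0;m[325:]=0
v,u=np.nonzero(m); print('orange band',ray(D,[[u.mean(),v.mean()]],.012),len(u))
w=(f.min(2)>150); w[:285]=0;w[:,:320]=0;w[:,350:]=0;w[312:]=0
v,u=np.nonzero(w); print('white',ray(D,[[u.mean(),v.mean()]],.012),len(u))
```

```text
orange band [[ 0.46239108 -0.39829902  0.012     ]] 3
white [[ 0.479596   -0.41348428  0.012     ]] 76
```

```bash
python3 -m jog '[[[0,0,0,0.001,-0.008,0,-0.1],[0,0,0,0.001,-0.008,-0.025,-0.1],[0,0,0,0.001,-0.008,-0.05,-0.1],[0,0,0,0.001,-0.008,-0.066,-0.1],[0,0,0,0.001,-0.008,-0.066,-0.1],[0,0,0,0.001,-0.008,-0.066,-0.1]]]'; python3 -m jog '[[[0,0,0,0,0,0,-1],[0,0,0,0,0,0,-1],[0,0,0,0,0,0,-1],[0,0,0,0,0,0,-1]]]' 15;python3 -m jog '[[[0,0,0,0,0,0,-1],[0,0,0,0,0,0.03,-1],[0,0,0,0,0,0.07,-1],[0,0,0,0,0,0.11,-1],[0,0,0,0,0,0.15,-1]]]' 15
```

```text
time: 7.85
tool_pos: [0.483, -0.4075, 0.0799]
tool_rot: [179.9, 0.1, 106.9]
force: [0.4, 0.3, 1.3]
finger_gap: 0.445
grasp_force: 0.0
time: 8.18
tool_pos: [0.4821, -0.4073, 0.0792]
tool_rot: [179.9, 0.1, 106.8]
force: [0.2, -0.8, 0.3]
finger_gap: 0.234
grasp_force: 0.1
time: 8.6
tool_pos: [0.4811, -0.4067, 0.2294]
tool_rot: [-180.0, -0.0, 106.8]
force: [1.3, -2.2, -1.0]
finger_gap: 0.229
grasp_force: 15.0
```

```bash
python3 -m jog '[[[0,0,-2,0.015,0.035,0.015,-1],[0,0,-4,0.03,0.07,0.02,-1],[0,0,-6,0.045,0.105,0.02,-1],[0,0,-8,0.06,0.14,0.02,-1],[0,0,-11,0.075,0.175,0.02,-1],[0,0,-13,0.09,0.21,0.02,-1],[0,0,-15,0.105,0.245,0.02,-1],[0,0,-17,0.12,0.28,0.02,-1],[0,0,-19,0.135,0.315,0.02,-1],[0,0,-21,0.15,0.35,0.02,-1]]]' >/dev/null; python3 -m jog '[[[0,0,0,0.014,0.035,0,-1],[0,0,0,0.027,0.07,0,-1],[0,0,0,0.027,0.087,0,-1],[0,0,0,0.027,0.087,0,-1],[0,0,0,0.027,0.087,0,-1]]]' 15
```

```text
time: 9.85
tool_pos: [0.6584, 0.0315, 0.2475]
tool_rot: [-180.0, 0.0, 86.0]
force: [-0.2, -0.1, 0.1]
finger_gap: 0.222
grasp_force: 15.0
```

```bash
python3 -m jog '[[[0,0,0,0,0,-0.035,-1],[0,0,0,0,0,-0.035,-1],[0,0,0,0,0,-0.035,-0.2],[0,0,0,0,0,-0.035,-0.2],[0,0,0,0,0,-0.035,-0.2],[0,0,0,0,0,0,-0.1]]]' ; python3 -m jog '[[[0,0,-3,-0.023,-0.032,0.01,-0.1],[0,0,-6,-0.046,-0.064,0.01,-0.1],[0,0,-9,-0.069,-0.096,0.01,-0.1],[0,0,-12,-0.092,-0.128,0.01,-0.1],[0,0,-15,-0.115,-0.16,0.01,-0.1],[0,0,-18,-0.138,-0.192,0.01,-0.1],[0,0,-21,-0.161,-0.224,0.01,-0.1],[0,0,-24,-0.184,-0.256,0.01,-0.1],[0,0,-24,-0.207,-0.288,0,-0.1],[0,0,-24,-0.23,-0.32,-0.02,-0.1]]]' >/dev/null; python3 -m jog '[[[0,0,0,-0.012,-0.025,-0.04,-0.1],[0,0,0,-0.012,-0.025,-0.07,-0.1],[0,0,0,-0.012,-0.025,-0.09,-0.1],[0,0,0,-0.012,-0.025,-0.09,-0.1],[0,0,0,-0.012,-0.025,-0.09,-0.1]]]' 15
python3 - <<'E'
from h import *
f,V,D=cap('side'); cartons(f,D,(280,305,282,310))
E
```

```text
time: 10.35
tool_pos: [0.6556, 0.0302, 0.2434]
tool_rot: [-179.4, 0.1, 85.8]
force: [-0.2, 1.2, -0.6]
finger_gap: 0.41
grasp_force: 0.0
time: 11.6
tool_pos: [0.4179, -0.3137, 0.1396]
tool_rot: [180.0, 0.0, 61.8]
force: [0.9, -0.5, 0.2]
finger_gap: 0.45
grasp_force: 0.0
px [296. 291.] c [ 409.8 -319.8] size [49.8 23.8] long dir deg from +y 151.9 bgr [ 73 115 177]
```

```bash
python3 -m jog '[[[0,0,0,-0.007,-0.006,0,-0.1],[0,0,0,-0.007,-0.006,-0.025,-0.1],[0,0,0,-0.007,-0.006,-0.05,-0.1],[0,0,0,-0.007,-0.006,-0.066,-0.1],[0,0,0,-0.007,-0.006,-0.066,-0.1],[0,0,0,-0.007,-0.006,-0.066,-0.1]]]'; python3 -m jog '[[[0,0,0,0,0,0,-1],[0,0,0,0,0,0,-1],[0,0,0,0,0,0,-1],[0,0,0,0,0,0,-1]]]' 15;python3 -m jog '[[[0,0,0,0,0,0,-1],[0,0,0,0,0,0.03,-1],[0,0,0,0,0,0.07,-1],[0,0,0,0,0,0.11,-1],[0,0,0,0,0,0.15,-1]]]' 15
```

```text
time: 12.15
tool_pos: [0.4112, -0.3197, 0.0742]
tool_rot: [179.9, 0.0, 61.8]
force: [0.8, -0.5, -0.1]
finger_gap: 0.45
grasp_force: 0.0
time: 12.48
tool_pos: [0.4114, -0.3193, 0.074]
tool_rot: [179.9, -0.0, 61.9]
force: [-0.5, -0.5, 0.2]
finger_gap: 0.231
grasp_force: 0.1
time: 12.9
tool_pos: [0.4103, -0.319, 0.2245]
tool_rot: [-179.9, 0.0, 61.8]
force: [1.0, 0.4, -0.5]
finger_gap: 0.228
grasp_force: 15.0
```

```bash
python3 -m jog '[[[0,0,3,0.023,0.032,0.02,-1],[0,0,6,0.046,0.064,0.02,-1],[0,0,9,0.069,0.096,0.02,-1],[0,0,12,0.092,0.128,0.02,-1],[0,0,15,0.115,0.16,0.02,-1],[0,0,18,0.138,0.192,0.02,-1],[0,0,21,0.161,0.224,0.02,-1],[0,0,24,0.184,0.256,0.02,-1],[0,0,24,0.207,0.288,0.02,-1],[0,0,24,0.23,0.32,0.02,-1]]]' >/dev/null; python3 -m jog '[[[0,0,0,0.018,0.03,0,-1],[0,0,0,0.018,0.03,0,-1],[0,0,0,0.018,0.03,0,-1],[0,0,0,0.018,0.03,0,-1]]]' 15
```

```text
time: 14.07
tool_pos: [0.6584, 0.0302, 0.2428]
tool_rot: [-180.0, 0.1, 85.8]
force: [0.4, -0.3, -0.9]
finger_gap: 0.228
grasp_force: 15.0
```

```bash
python3 -m jog '[[[0,0,0,0,0,-0.03,-1],[0,0,0,0,0,-0.03,-1],[0,0,0,0,0,-0.03,-0.2],[0,0,0,0,0,-0.03,-0.2],[0,0,0,0,0,-0.03,-0.2],[0,0,0,0,0,0.02,-0.2]]]' ; python3 -m jog '[[[0,0,7,-0.02,-0.03,0.01,1],[0,0,14,-0.04,-0.06,0.01,1],[0,0,21,-0.06,-0.09,0.01,1],[0,0,28,-0.08,-0.12,0.01,1],[0,0,35,-0.1,-0.15,0.01,1],[0,0,42,-0.12,-0.18,0.01,1],[0,0,49,-0.14,-0.18,0.01,1],[0,0,56,-0.16,-0.18,0.01,1],[0,0,63,-0.18,-0.18,0.01,1],[0,0,70,-0.2,-0.18,0.01,1]]]'
python3 - <<'E'
from h import *
from scipy.spatial.transform import Rotation as Ro
from scipy.optimize import least_squares
import itertools
st(); s=status.sense()
S=[([.276,.615,.291],[-179.885,.005,155.835],[-67.488,26.898,-2.784,87.875,1.381,65.376,-4.714]),
([.431,.234,.312],[179.945,.039,155.82],[-39.856,8.216,7.14,111.225,-1.166,60.56,33.604]),
([.482,-.318,.189],[-179.637,-.134,115.462],[6.29,26.412,30.233,108.678,-16.768,49.637,70.424]),
([.485,-.312,.133],[-179.994,-.105,115.958],[8.035,30.66,27.507,110.896,-20.173,43.269,73.12]),
([.655,.031,.248],[-179.23,.143,85.785],[-30.723,30.721,35.471,94.594,-19.537,61.831,6.299]),
(s['tool_pos'],s['tool_rot'],s['joint_positions'])]
E=lambda a,q:Ro.from_euler(a,q,degrees=True)
def fk(p,sg,q):
    h,a1,d1,a2,d2,a3,d3,o7=p; R=E('z',-q[0]); x=np.array([0,0,h])
    for ax,ang,off in (('y',q[1],(0,0,0)),('z',sg[0]*q[2],(a1,0,d1)),('y',q[3],(a2,0,d2)),('z',sg[1]*q[4],(0,0,0)),('y',q[5],(a3,0,d3)),('z',sg[2]*q[6]+o7,(0,0,0))):
        R=R*E(ax,ang); x=x+R.apply(off)
    return x,R
best=None
for sg in itertools.product((1,-1),repeat=3):
    def res(p):
        r=[]
        for P,rt,q in S:
            x,R=fk(p,sg,q); r+=list((x-P)*5)+list((R.inv()*E('xyz',rt)).as_rotvec())
        return np.array(r)
    for o in (0,90,180,-90):
        m=least_squares(res,[.3,0,.35,0,.35,0,.2,o],x_scale=[.1]*7+[30])
        if best is None or m.cost<best[0]: best=(m.cost,sg,m.x,np.abs(m.fun).max())
print(best)
E
```

```text
time: 14.57
tool_pos: [0.6551, 0.0315, 0.2488]
tool_rot: [-179.2, 0.1, 85.8]
force: [0.0, 1.4, -1.0]
finger_gap: 0.383
grasp_force: 0.0
time: 15.4
tool_pos: [0.458, -0.15, 0.2659]
tool_rot: [180.0, 0.1, 156.1]
force: [0.4, 0.1, 0.6]
finger_gap: 0.985
grasp_force: 0.0
{'time': 15.4, 'tool_pos': [0.458, -0.15, 0.266], 'tool_rot': [179.951, 0.123, 156.083], 'force': [0.45, 0.065, 0.555], 'finger_gap': 0.985, 'grasp_force': 0.0, 'joint_positions': [-10.676, 10.619, 27.303, 116.437, -6.027, 54.127, 85.838]}
(np.float64(0.06699160081672524), (-1, -1, -1), array([-1.20844399e+00, -1.02744170e-02,  4.65399412e-01,  1.91415709e-02,
        4.32307276e-01, -8.42157486e-02, -1.27716114e+00,  8.99996299e+01]), np.float64(0.21386789023237332))
```

```bash
cat > kin.py <<'E'
from h import *
from scipy.spatial.transform import Rotation as Ro
from scipy.optimize import least_squares
import itertools
S=[([.276,.615,.291],[-179.885,.005,155.835],[-67.488,26.898,-2.784,87.875,1.381,65.376,-4.714]),
([.431,.234,.312],[179.945,.039,155.82],[-39.856,8.216,7.14,111.225,-1.166,60.56,33.604]),
([.482,-.318,.189],[-179.637,-.134,115.462],[6.29,26.412,30.233,108.678,-16.768,49.637,70.424]),
([.485,-.312,.133],[-179.994,-.105,115.958],[8.035,30.66,27.507,110.896,-20.173,43.269,73.12]),
([.655,.031,.248],[-179.23,.143,85.785],[-30.723,30.721,35.471,94.594,-19.537,61.831,6.299]),
([.458,-.15,.266],[179.951,.123,156.083],[-10.676,10.619,27.303,116.437,-6.027,54.127,85.838])]
E=lambda a,q:Ro.from_euler(a,q,degrees=True)
E
python3 - <<'E'
from kin import *
out=[]
for sg in itertools.product((1,-1),repeat=7):
    def R(q,o):
        r=E('z',sg[0]*q[0]+o[0])
        for i,a in enumerate('yzyzyz'): r=r*E(a,sg[i+1]*q[i+1]+o[i+1])
        return r
    for o2,o4,o6 in itertools.product((0,180),(0,180),(0,90,180,-90)):
        f=lambda p:np.concatenate([(R(q,[0,o2,0,o4,0,o6,p[0]]).inv()*E('xyz',rt)).as_rotvec() for P,rt,q in S])
        if np.linalg.norm(np.array((E('z',0)).as_rotvec()))>1: pass
        z=max(np.linalg.norm(R(q,[0,o2,0,o4,0,o6,0]).apply([0,0,1])-E('xyz',rt).apply([0,0,1])) for P,rt,q in S)
        out.append((z,sg,o2,o4,o6))
out.sort(key=lambda t:t[0])
for o in out[:6]: print(o)
E
```

```text
(np.float64(1.2012679716182893e-05), (-1, 1, 1, 1, 1, 1, -1), 180, 0, 180)
(np.float64(1.2012679716184231e-05), (-1, 1, 1, 1, 1, 1, 1), 180, 0, 180)
(np.float64(1.2012679716243513e-05), (-1, 1, -1, 1, -1, 1, -1), 0, 0, 0)
(np.float64(1.2012679716244728e-05), (-1, 1, -1, 1, -1, 1, 1), 0, 0, 0)
(np.float64(1.201267971657358e-05), (-1, 1, -1, 1, 1, 1, -1), 0, 180, 180)
(np.float64(1.2012679716574671e-05), (-1, 1, -1, 1, 1, 1, 1), 0, 180, 180)
```

```bash
python3 -m jog '[[[0,0,7,-0.01,0,0,1],[0,0,14,-0.02,0,0,1],[0,0,20.5,-0.03,0,0,1],[0,0,20.5,-0.03,0,0,1]]]' >/dev/null;  python3 -m jog '[[[-0.4,-7,0,0,0,0,1],[-0.8,-14,0,0,0,0,1],[-1.2,-20,0,-0.01,0,0,1],[-1.6,-26,0,-0.01,0,-0.01,1],[-2,-32,0,-0.02,0,-0.03,1],[-2.4,-38,0,-0.025,0.003,-0.05,1],[-2.7,-44.9,0,-0.03,0.004,-0.07,1],[-2.7,-44.9,0,-0.03,0.004,-0.08,1],[-2.7,-44.9,0,-0.03,0.004,-0.08,1]]]'
cat >> kin.py <<'E'
s=status.sense(); S.append((s['tool_pos'],s['tool_rot'],s['joint_positions']))
def fk(p,q):
    h,a1,d1,a2,d2,a3,d3,o7=p; R=E('z',-q[0]); x=np.array([0,0,h]); pts=[]
    for ax,ang,off in (('y',q[1],(0,0,0)),('z',-q[2],(a1,0,d1)),('y',q[3],(a2,0,d2)),('z',-q[4],(0,0,0)),('y',q[5],(a3,0,d3)),('z',-q[6]+o7,(0,0,0))):
        R=R*E(ax,ang); x=x+R.apply(off); pts.append(x)
    return x,R,pts
E
python3 - <<'E'
from kin import *
st()
best=None
def res(p):
    r=[]
    for P,rt,q in S:
        x,R,_=fk(p,q); r+=list((x-P)*5)+list((R.inv()*E('xyz',rt)).as_rotvec())
    return np.array(r)
for o in (0,90,180,-90):
    m=least_squares(res,[.3,0,.35,0,.35,0,.2,o],x_scale=[.1]*7+[30])
    if best is None or m.cost<best[0]: best=(m.cost,m.x.round(4).tolist(),np.abs(m.fun).max())
print(best)
E
```

```text
time: 16.48
tool_pos: [0.4084, -0.128, 0.2558]
tool_rot: [176.8, 35.0, 174.1]
force: [0.6, -0.3, 0.0]
finger_gap: 1.001
grasp_force: 0.0
{'time': 16.483, 'tool_pos': [0.408, -0.128, 0.256], 'tool_rot': [176.82, 35.03, 174.118], 'force': [0.604, -0.271, 0.02], 'finger_gap': 1.001, 'grasp_force': 0.0, 'joint_positions': [21.869, -3.098, -4.41, 138.922, -44.733, 14.214, 143.312]}
(np.float64(0.07217436593220365), [0.2882, -0.0163, 0.4879, 0.0234, 0.4704, -0.058, 0.2181, 89.9997], np.float64(0.2251271738113174))
```

```bash
python3 -m jog '[[[0.4,7,0,0.01,0,0,1],[0.8,14,0,0.02,0,0,1],[1.2,21,0,0.03,0,0,1],[1.7,28,0,0.04,-0.01,0,1],[2.1,35,0,0.05,-0.02,0,1],[2.1,35,0,0.05,-0.02,0,1]]]'
python3 - <<'E'
from kin import *
st()
S.append(([0.408,-.128,.256],[176.82,35.03,174.118],[21.869,-3.098,-4.41,138.922,-44.733,14.214,143.312]))
for P,rt,q in S:
    x,R,_=fk([.288,0,.48,0,.47,0,.218,0],[*q[:6],0]); r=(R.inv()*E('xyz',rt)).as_euler('zyx',degrees=True); print(r.round(2),round(q[6],2))
E
```

```text
time: 16.98
tool_pos: [0.4606, -0.1512, 0.2571]
tool_rot: [178.3, 1.3, 174.4]
force: [0.6, -0.1, 0.3]
finger_gap: 1.0
grasp_force: 0.0
{'time': 16.983, 'tool_pos': [0.461, -0.151, 0.257], 'tool_rot': [178.322, 1.279, 174.398], 'force': [0.564, -0.079, 0.342], 'finger_gap': 1.0, 'grasp_force': 0.0, 'joint_positions': [21.829, 11.368, -8.793, 115.421, -0.134, 52.297, 97.719]}
[94.71 -0.    0.  ] -4.71
[56.4 -0.   0. ] 33.6
[19.58  0.    0.  ] 70.42
[16.88  0.    0.  ] 73.12
[83.7 -0.  -0. ] 6.3
[ 4.16 -0.   -0.  ] 85.84
[-7.72  0.    0.  ] 97.72
[-53.31  -0.    -0.  ] 143.31
```

```bash
cat >> kin.py <<'E'
S.append(([0.408,-.128,.256],[176.82,35.03,174.118],[21.869,-3.098,-4.41,138.922,-44.733,14.214,143.312]))
def fk(p,q):
    p=np.asarray(p); R=E('z',-q[0]); x=np.array([0,0,p[0]]); pts=[x]
    off=[(0,p[1],0),(p[2],0,p[3]),(0,p[4],0) if 0 else (0,0,0),(0,0,0)]
    for ax,ang,o in (('y',q[1],(0,p[1],0)),('z',-q[2],(p[2],p[4],p[3])),('y',q[3],(p[5],p[6],p[7])),('z',-q[4],(0,p[8],0)),('y',q[5],(p[9],p[10],p[11])),('z',90-q[6],(0,0,0))):
        R=R*E(ax,ang); x=x+R.apply(o); pts.append(x)
    return x,R,pts
def res(p): return np.concatenate([(fk(p,q)[0]-P) for P,rt,q in S]+[np.array(p)[[1,2,4,5,6,8,9,10]]*1e-3])
M=least_squares(res,[.29,0,0,.47,0,0,0,.45,0,0,0,.22])
PK=M.x
E
python3 -c "
from kin import *
print(PK.round(3),np.abs(M.fun).max())"
```

```text
[ 0.236 -0.027  0.001  0.554 -0.008  0.    -0.008  0.467  0.001  0.001
  0.001  0.242] 0.000498156932480065
```

Run:
```python
from kin import *
R=E('xyz',[180,0,176.5])*E('xyz',status.sense()['tool_rot']).inv(); print('fix',R.as_rotvec(degrees=True))
f,V,D=cap('side'); g,W,T=cap('top')
cv2.imwrite('pics/s6.png',np.hstack([cv2.resize(f[145:200,260:310],(400,440),interpolation=cv2.INTER_CUBIC),cv2.resize(g[130:185,232:282],(400,440),interpolation=cv2.INTER_CUBIC)]))
# tin rim: compare predicted outline to depth for candidate pose
def corners(c,yaw):
    r=E('z',yaw); P=[]
    for sx in(-1,1):
        for sy in(-1,1):
            for z in (0,62): P.append(r.apply(np.array([.7071*(sx*46+z),sy*29,70+.7071*(z-sx*46)])/1000)+[*c,0])
    return np.array(P)
for nm,(K,Rm,t) in(('side',D),('top',T)):
    p=corners((.606,.033),-3.9)@Rm.T+t; uv=(p@K.T); uv=uv[:,:2]/uv[:,2:]
    o=np.array([260,145] if nm=='side' else [232,130]); print(nm,((uv-o)*8).round().astype(int).tolist())
```

```text
fix [-1.57105614  1.40792953  2.08328624]
side [[128, 237], [229, 115], [53, 152], [150, 32], [260, 302], [357, 186], [185, 219], [279, 105]]
top [[248, 297], [254, 177], [110, 289], [112, 170], [256, 167], [262, 50], [124, 160], [127, 42]]
```

View pics/s6.png

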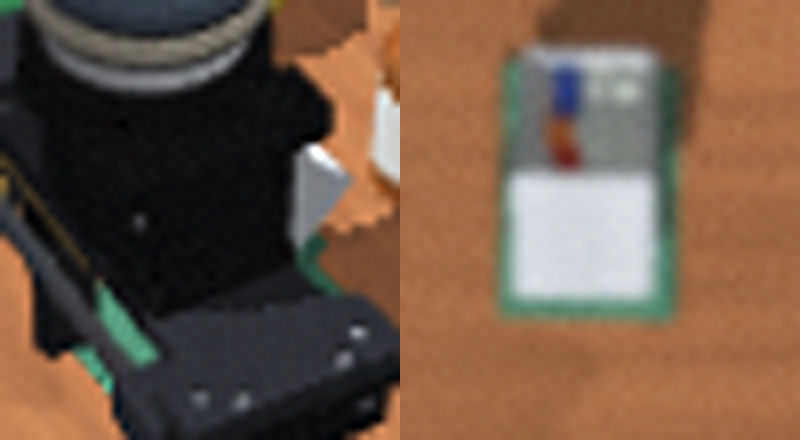

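The top crop (right half) shows the blue, orange and red bands at (565,90), (560,130) and (568,157) inside the tin, so all three cartons are in. No fourth carton is in view. Next I'll refine the yaw of the tin and the lid.

```bash
python3 -m jog '[[[-1.6,1.4,2.1,-0.04,0.1,0.02,1],[-1.6,1.4,2.1,-0.04,0.13,0.02,1],[-1.6,1.4,2.1,-0.04,0.13,0.02,1]]]' >/dev/null
python3 - <<'E'
from kin import *
from scipy.optimize import minimize
st()
g,W,T=cap('top'); f,V,D=cap('side')
def poly(ptsets,cam,shape):
    K,R,t=cam; m=np.zeros((shape[0]*4,shape[1]*4),np.uint8)
    for p in ptsets:
        q=np.array(p)@R.T+t; uv=q@K.T; uv=uv[:,:2]/uv[:,2:]
        cv2.fillConvexPoly(m,cv2.convexHull(((uv+.5)*4).round().astype(np.int32)),255)
    return cv2.resize(m,(shape[1],shape[0]),interpolation=cv2.INTER_AREA)/255.
def frame(x,y,z0,yaw,pts):  # pts in tilted frame (mm), origin (x,y,z0)
    a=E('z',yaw); p=np.array(pts,float)/1000
    l=np.c_[.7071*(p[:,0]+p[:,2]),p[:,1],.7071*(p[:,2]-p[:,0])]
    return a.apply(l)+[x,y,z0]
gi=g.astype(int)
# near wall of tin: bright
mt=np.zeros(g.shape[:2]); mt[130:175,238:272]=(gi.min(2)>150)[130:175,238:272]
wall=[(-46,s*29,z) for s in(-1,1) for z in(0,62)]
print('wall px',mt.sum())
def cost(p): return ((poly([frame(p[0]/1000,p[1]/1000,.07,p[2],wall)],T,mt.shape)-cv2.GaussianBlur(mt,(1,1),0))[150:172]**2).sum()
best=min(((cost((x,y,w)),x,y,w) for x in np.arange(600,613,2) for y in np.arange(27,40,1.5) for w in np.arange(-6,4.1,1)));print('tin',best)
ml=((gi[...,0]-gi[...,2])>12).astype(float); k=np.zeros_like(ml);k[165:212,292:326]=1;ml*=k
print('lid px',ml.sum())
top=[(a*50.5,b*33.5,c) for a in(-1,1) for b in(-1,1) for c in(-7,7)]
def cl(p): return ((poly([frame(p[0]/1000,p[1]/1000,.063,p[2],top)],T,ml.shape)-ml)[165:212,292:326]**2).sum()
best=min(((cl((x,y,w)),x,y,w) for x in np.arange(492,512,2) for y in np.arange(-160,-144,1.5) for w in np.arange(-8,4.1,1)));print('lid',best)
fi=f.astype(int); mf=((fi[...,0]-fi[...,2])>12).astype(float)
def cs(p): return ((poly([frame(p[0]/1000,p[1]/1000,p[3]/1000,p[2],top)],D,mf.shape)-mf)[205:245,265:312]**2).sum()
b=min(((cs((x,y,best[3],z)),x,y,z) for x in np.arange(492,512,2) for y in np.arange(-162,-144,2) for z in np.arange(54,74,3)));print('lid side',b)
E
```

```text
{'time': 17.333, 'tool_pos': [0.42, -0.029, 0.273], 'tool_rot': [179.784, 0.178, 176.706], 'force': [0.378, 1.2, 0.006], 'finger_gap': 1.002, 'grasp_force': 0.0, 'joint_positions': [12.291, 4.733, -14.679, 120.944, 1.233, 54.285, 83.65]}
wall px 237.0
tin (np.float64(52.35031141868512), np.int64(608), np.float64(36.0), np.float64(-1.0))
lid px 482.0
lid (np.float64(144.98825067281817), np.int64(506), np.float64(-151.0), np.float64(-3.0))
lid side (np.float64(12.445936178392927), np.int64(510), np.int64(-146), np.int64(54))
```

```bash
python3 -m jog '[[[0,0,0,0.03,-0.03,0,1],[0,0,0,0.06,-0.06,0,1],[0,0,0,0.083,-0.09,0,1],[0,0,0,0.083,-0.12,0,1],[0,0,0,0.083,-0.12,-0.03,1],[0,0,0,0.083,-0.12,-0.06,1],[0,0,0,0.083,-0.12,-0.06,1],[0,0,0,0.083,-0.12,-0.06,1]]]'
```

```text
time: 18.1
tool_pos: [0.5027, -0.1506, 0.2127]
tool_rot: [179.8, -0.1, 176.8]
force: [0.9, 0.1, 0.3]
finger_gap: 1.001
grasp_force: 0.0
```

```bash
python3 -m jog '[[[0,0,0,0,0,-0.03,1],[0,0,0,0,0,-0.06,1],[0,0,0,0,0,-0.08,1],[0,0,0,0,0,-0.096,1],[0,0,0,0,0,-0.096,1],[0,0,0,0,0,-0.096,1]]]'; python3 -m jog '[[[0,0,0,0,0,0,-1],[0,0,0,0,0,0,-1],[0,0,0,0,0,0,-1],[0,0,0,0,0,0,-1],[0,0,0,0,0,0,-1]]]' 20;python3 -m jog '[[[0,0,0,0,0,0.01,-1],[0,0,0,0,0,0.03,-1],[0,0,0,0,0,0.06,-1],[0,0,0,0,0,0.1,-1],[0,0,0,0,0,0.1,-1],[0,0,0,0,0,0.1,-1]]]' 20
python3 - <<'E'
from h import *
f,V,D=cap('side'); g,W,T=cap('top')
cv2.imwrite('pics/s7.png',cv2.resize(f[130:260,230:350],(600,650)[:2],interpolation=cv2.INTER_CUBIC)[:590])
fi=f.astype(int); m=(fi[...,0]-fi[...,2]>12)&(V[...,2]>.06); m[:150]=0;m[260:]=0;m[:,:240]=0;m[:,350:]=0
m=cv2.erode(m.astype(np.uint8),np.ones((2,2)))>0
P=V[m]; P=P[~np.isnan(P).any(1)]; 
c=np.median(P,0);P=P[np.linalg.norm(P-c,axis=1)<.06]
for _ in range(3):
    u,s,vt=np.linalg.svd(P-P.mean(0),full_matrices=False); n=vt[2]*np.sign(vt[2][2]); r=(P-P.mean(0))@n; Q=P[abs(r)<.004]
    P=Q
print('lid n',n,len(P),P.min(0),P.max(0),P.mean(0),'tilt',np.degrees(np.arctan2(n[0],n[2])))
E
```

```text
time: 18.6
tool_pos: [0.5049, -0.1504, 0.1189]
tool_rot: [179.9, 0.2, 176.9]
force: [0.5, -0.1, 0.8]
finger_gap: 1.0
grasp_force: 0.0
time: 19.02
tool_pos: [0.5047, -0.1507, 0.1185]
tool_rot: [179.9, 0.1, 176.9]
force: [-0.3, 1.1, 6.0]
finger_gap: 0.771
grasp_force: 20.0
time: 19.52
tool_pos: [0.5054, -0.1507, 0.2203]
tool_rot: [179.9, 0.4, 176.9]
force: [0.3, 0.7, -1.0]
finger_gap: 0.77
grasp_force: 20.0
lid n [ 0.6215234  -0.13131375  0.7723117 ] 105 [ 0.46689601 -0.18410807  0.17432271] [ 0.50713898 -0.12115868  0.20447347] [ 0.47988552 -0.15156237  0.19442744] tilt 38.82562247442055
```

View pics/s7.png

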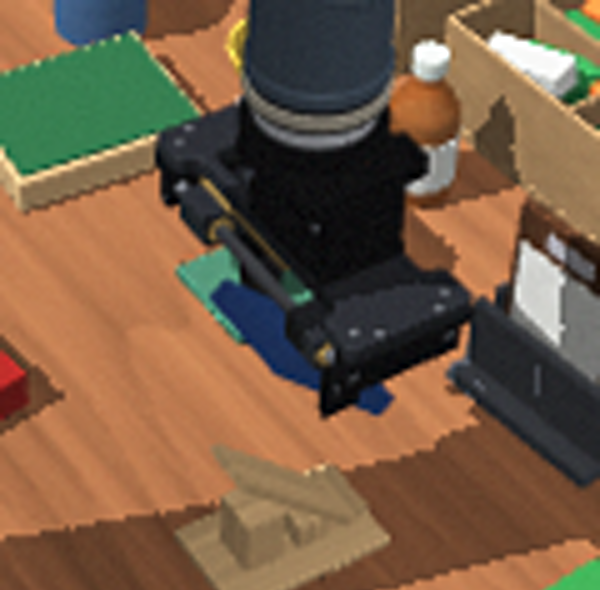

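The lid is in the fingers with a 67 mm gap, and the lid rest is empty. Carrying it to a point above the tin.

```bash
python3 -m jog '[[[0,0,0.2,0.02,0.02,0.02,-1],[0,0,0.4,0.04,0.045,0.03,-1],[0,0,0.6,0.065,0.07,0.03,-1],[0,0,0.8,0.09,0.095,0.03,-1],[0,0,1,0.115,0.12,0.03,-1],[0,0,1.2,0.14,0.145,0.03,-1],[0,0,1.5,0.16,0.17,0.03,-1],[0,0,1.5,0.175,0.184,0.02,-1],[0,0,1.5,0.175,0.184,0.01,-1],[0,0,1.5,0.175,0.184,0.01,-1]]]' 25
python3 - <<'E'
from h import *
st()
for nm in('side','top'):
    f,V,D=cap(nm); 
    p=np.array(status.sense()['tool_pos'])-[0,0,.051]
    fi=f.astype(int); m=(fi[...,0]-fi[...,2]>12)&(np.linalg.norm(V-p,axis=2)<.08)
    P=V[m]
    if len(P)<30: print(nm,len(P)); continue
    for k in range(5):
        u,s,vt=np.linalg.svd(P-P.mean(0),full_matrices=False); n=vt[2]*np.sign(vt[2][2]); r=abs((P-P.mean(0))@n); P=P[r<max(.003,.010-.003*k)]
    print(nm,'n',n.round(3),len(P),(P.min(0)-p).round(3),(P.max(0)-p).round(3),'tilt',np.degrees(np.arctan2(n[0],n[2])), 'off',((P.mean(0)-p)@n).round(4))
E
```

```text
time: 20.45
tool_pos: [0.6773, 0.0347, 0.2227]
tool_rot: [179.9, -0.5, 178.6]
force: [-1.2, -0.8, -1.5]
finger_gap: 0.766
grasp_force: 25.0
{'time': 20.45, 'tool_pos': [0.677, 0.035, 0.223], 'tool_rot': [179.889, -0.453, 178.567], 'force': [-1.248, -0.818, -1.463], 'finger_gap': 0.766, 'grasp_force': 25.0, 'joint_positions': [1.462, 31.243, -11.53, 90.716, 6.717, 59.16, 76.635]}
side n [ 0.693 -0.133  0.709] 67 [-0.038 -0.041 -0.04 ] [0.031 0.039 0.032] tilt 44.330149673584884 off -0.0015
top 2
```

```bash
python3 -m jog '[[[0,0.4,0,0,0,-0.015,-1],[0,0.4,0,-0.004,0,-0.03,-1],[0,0.4,0,-0.012,0,-0.044,-1],[0,0.4,0,-0.012,0,-0.044,-1],[0,0.4,0,-0.012,0,-0.044,-1]]]' 25
python3 - <<'E'
from h import *
f,V,D=cap('side'); g,W,T=cap('top')
cv2.imwrite('pics/s8.png',cv2.resize(f[135:205,250:320],(600,600),interpolation=cv2.INTER_CUBIC))
E
```

```text
time: 20.97
tool_pos: [0.6663, 0.0324, 0.1828]
tool_rot: [179.9, -0.5, 178.3]
force: [0.2, 0.4, -0.0]
finger_gap: 0.77
grasp_force: 25.0
```

View pics/s8.png

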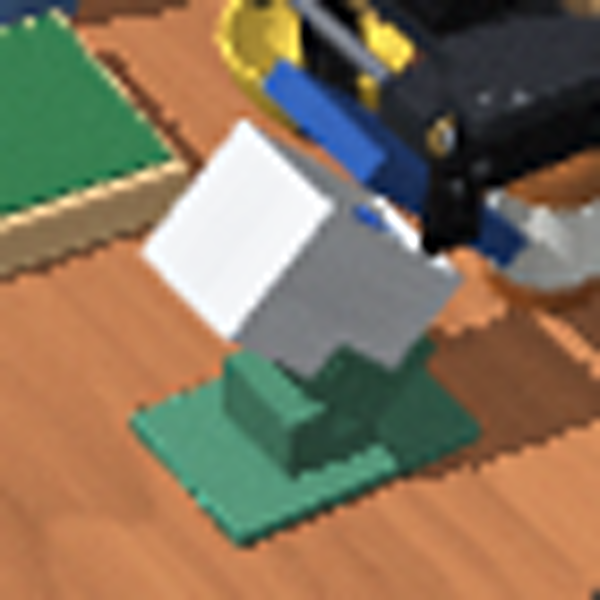

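Run:
```python
from kin import *
f,V,(K,R,t)=cap('side')
b=E('z',-1.5); X=b.apply([.7071,0,-.7071]);Y=b.apply([0,1,0]);Z=b.apply([.7071,0,.7071])
tinc=b.apply([.0219,0,.0919])+[.607,.034,0]
def pr(p): q=K@(R@p+t); return q[:2]/q[2]
def crop(p): return (pr(p)-[250,135]+.5)*600/70
print('pred tin near rim -y',crop(tinc-.046*X-.029*Y+.031*Z),'+y',crop(tinc-.046*X+.029*Y+.031*Z),'far rim',crop(tinc+.046*X-.029*Y+.031*Z),'near bottom -y',crop(tinc-.046*X-.029*Y-.031*Z))
print('seated lid near bottom',crop(tinc-.0505*X-.0335*Y+.021*Z))
for n,v in(('X',X),('Y',Y),('Z',Z)): print(n,(crop(tinc+.01*v)-crop(tinc))/10,'crop px per mm')
sn=status.sense();gp=np.array(sn['tool_pos'])-[0,0,.051]
lc=gp-.0085*Z
print('lid_c rel tin est (X,Y,Z)mm',[(1000*(lc-tinc)@v).round(1) for v in(X,Y,Z)])
print('pred lid near bottom -y',crop(lc-.0505*X-.0335*Y-.007*Z),'top -y',crop(lc-.0505*X-.0335*Y+.007*Z),'top +y',crop(lc-.0505*X+.0335*Y+.007*Z),'far bot',crop(lc+.0505*X-.0335*Y-.007*Z))
```

```text
pred tin near rim -y [337.89731319 208.81442497] +y [248.17085541 122.25730539] far rim [471.12985647 281.0890001 ] near bottom -y [232.69320165 342.42594724]
seated lid near bottom [320.98514788 233.84648602]
X [1.46551867 0.75521755] crop px per mm
Y [-1.5011289  -1.48549832] crop px per mm
Z [ 1.63973083 -2.07859584] crop px per mm
lid_c rel tin est (X,Y,Z)mm [np.float64(-1.9), np.float64(0.7), np.float64(48.8)]
pred lid near bottom -y [352.72306116 185.59244778] top -y [377.01136824 154.73482575] top +y [271.61379637  55.8284216 ] far bot [498.48105787 266.36861392]
```

The lid's near lower corner is at (372,185) and the tin's near rim corner at (333,207). So the lid is about 8 mm too far downhill and 23 mm above seated. I'll correct that, then lower along the normal.

```bash
python3 -m jog '[[[0,0.3,0,-0.006,0,0.006,-1],[0,0.3,0,-0.006,0,0.006,-1],[0,0.3,0,-0.01,0,0.002,-1],[0,0.3,0,-0.0135,0,-0.0015,-1],[0,0.3,0,-0.0135,0,-0.0015,-1],[0,0.3,0,-0.0135,0,-0.0015,-1]]]' 25
python3 - <<'E'
from kin import *
f,V,D=cap('side'); fi=f.astype(int)
K,R,t=D
# blue lid mask outline (corner extremes) in crop coords of last picture
m=(fi[...,0]-fi[...,2]>25).astype(np.uint8); m[:135]=0;m[205:]=0;m[:,:275]=0;m[:,320:]=0
m2=cv2.resize(m[135:205,250:320]*255,(600,600),interpolation=cv2.INTER_CUBIC)>127
v,u=np.nonzero(m2)
for nm,s in(('left(top+y)',u),('-(u-v) ',v-u),('bottomleft u-2v',-(v*1.0)+0.0*u)):
    i=np.argmin(s);print(nm,u[i],v[i])
b=(m2); print(u.min(),v[u==u.min()].mean(),u.max(),v[u==u.max()].mean(),v.min(),u[v==v.min()].mean(),v.max(),u[v==v.max()].mean())
E
```

```text
time: 21.62
tool_pos: [0.6531, 0.0336, 0.1815]
tool_rot: [179.9, -0.7, 178.4]
force: [0.1, -0.3, 0.3]
finger_gap: 0.764
grasp_force: 25.0
left(top+y) 214 390
-(u-v)  366 34
bottomleft u-2v 235 539
214 454.0 496 252.5 34 363.5 539 248.5
```

```bash
for i in 1 2 3; do python3 -m jog '[[[0,0,0,-0.0014,0,-0.0014,-1],[0,0,0,-0.0028,0,-0.0028,-1],[0,0,0,-0.0028,0,-0.0028,-1],[0,0,0,-0.0028,0,-0.0028,-1]]]' 25 | grep -E "pos|force"; done
```

```text
tool_pos: [0.6517, 0.0336, 0.1797]
force: [2.0, 0.1, 1.2]
grasp_force: 25.0
tool_pos: [0.6487, 0.0335, 0.177]
force: [3.1, -0.3, 4.6]
grasp_force: 25.0
tool_pos: [0.6466, 0.0336, 0.1751]
force: [3.3, -0.1, 8.2]
grasp_force: 25.0
```

Run:
```python
from h import *
f,V,D=cap('side')
cv2.imwrite('pics/s9.png',cv2.resize(f[135:205,250:320],(600,600),interpolation=cv2.INTER_CUBIC))
```

```text
(no output)
```

View pics/s9.png

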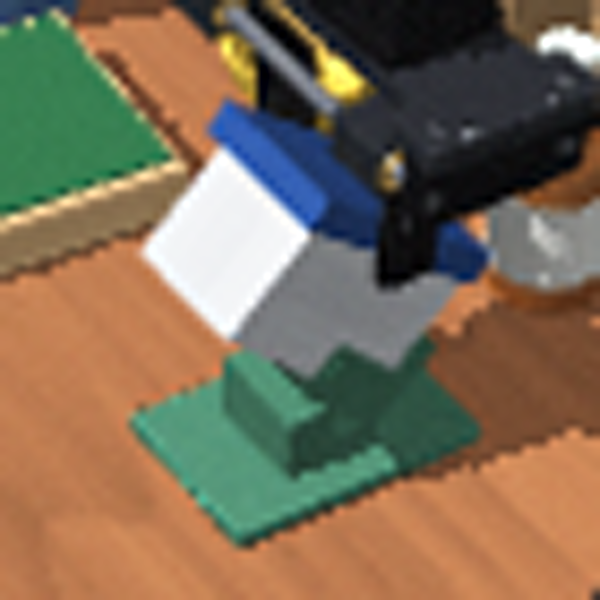

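The lid sits on the rim with its skirt over the tin walls; the near corner is at (311,235), where I expected it when seated. Releasing.

```bash
python3 -m jog '[[[0,0,0,0,0,0,0.65],[0,0,0,0,0,0,0.8],[0,0,0,0,0,0,1],[0,0,0,0,0,0,1],[0,0,0,0,0,0.03,1],[0,0,0,0,0,0.06,1],[0,0,0,-0.03,0,0.09,1],[0,0,0,-0.07,0,0.09,1],[0,0,0,-0.1,0,0.09,1],[0,0,0,-0.1,0,0.09,1]]]'
python3 - <<'E'
from kin import *
st()
f,V,D=cap('side');g,W,T=cap('top')
b=E('z',-1.5); X=b.apply([.7071,0,-.7071]);Y=b.apply([0,1,0]);Z=b.apply([.7071,0,.7071])
tinc=b.apply([.0219,0,.0919])+[.607,.034,0]
for nm,f,V in(('side',f,V),('top',g,W)):
    fi=f.astype(int); m=(fi[...,0]-fi[...,2]>12)&(np.linalg.norm(V-tinc,axis=2)<.09)
    P=V[m]
    if len(P)<30: print(nm,len(P)); continue
    for k in range(5):
        u,s,vt=np.linalg.svd(P-P.mean(0),full_matrices=False); n=vt[2]*np.sign(vt[2][2]); r=abs((P-P.mean(0))@n); P=P[r<max(.003,.010-.003*k)]
    Q=P-tinc; print(nm,'n',n.round(3),len(P),'tilt',np.degrees(np.arctan2(n[0],n[2])).round(1),'Ztop',np.median(Q@Z).round(4),'X',np.percentile(Q@X,[2,98]).round(4),'Y',np.percentile(Q@Y,[2,98]).round(4))
E
```

```text
time: 23.55
tool_pos: [0.5389, 0.0336, 0.263]
tool_rot: [180.0, -1.1, 178.5]
force: [-1.0, 0.7, -0.4]
finger_gap: 1.002
grasp_force: 0.0
{'time': 23.55, 'tool_pos': [0.539, 0.034, 0.263], 'tool_rot': [179.967, -1.053, 178.493], 'force': [-1.012, 0.655, -0.425], 'finger_gap': 1.002, 'grasp_force': 0.0, 'joint_positions': [3.087, 17.079, -13.51, 107.06, 4.386, 57.411, 76.211]}
side n [-0.551 -0.828  0.104] 79 tilt -79.3 Ztop -0.0457 X [-0.0514  0.0656] Y [-0.0343  0.005 ]
top n [ 0.721 -0.014  0.693] 112 tilt 46.1 Ztop 0.0338 X [-0.0006  0.0476] Y [-0.0272  0.0302]
```

```bash
cat > ik.py <<'E'
from kin import *
LO=np.array([-148.3,-19.14,-79.39,5.75,-59.74,12.07,-152.46])+3; HI=np.array([148.3,114.17,73.82,140.21,239.74,113.84,152.46])-3
def ik(P,R,q0):
    f=lambda q:np.r_[(fk(PK,q)[0]-P)*10,(fk(PK,q)[1].inv()*R).as_rotvec()*2,(q-q0)*1e-5]
    m=least_squares(f,np.clip(q0,LO+.01,HI-.01),bounds=(LO,HI),x_scale=30,max_nfev=60)
    return m.x,np.linalg.norm(m.fun[:6])
def rot(z,y):
    z=z/np.linalg.norm(z); y=y-z*(y@z); y/=np.linalg.norm(y); return Ro.from_matrix(np.c_[np.cross(y,z),y,z])
b=E('z',-1.5); X=b.apply([.7071,0,-.7071]);Y=b.apply([0,1,0]);Z=b.apply([.7071,0,.7071])
tinc=b.apply([.0219,0,.0919])+[.607,.034,0]
def pick(s,back=0): return tinc-(.078+back)*X+.002*Z, rot(X,s*Z)
def place(s,psi,phi=20,c=(.61,.25),h=.077):
    d=np.array([np.cos(np.radians(psi))*np.cos(np.radians(phi)),np.sin(np.radians(psi))*np.cos(np.radians(phi)),-np.sin(np.radians(phi))])
    zt=np.array([0,0,-1.])   # tin z ~ down
    R=rot(d,s*zt); zz=R.as_matrix()[:,1]*s
    return np.array([*c,h])-.078*d+.002*zz, R
E
python3 - <<'E'
from ik import *
g,W,T=cap('top'); gi=g.astype(int); m=((gi[...,1]-gi[...,2]>20)&(W[...,2]>.02)); m[:,:170]=0;m[:,225:]=0
P=W[m]; r=cv2.minAreaRect((P[:,:2]*1000).astype(np.float32)); print('tray mat',r,P[:,2].mean(),len(P))
rng=np.random.default_rng(0)
q0=np.array(status.sense()['joint_positions'])
def sols(P,R,n=14):
    o=[]
    for k in range(n):
        q=LO+(HI-LO)*rng.random(7); q[0]=-np.degrees(np.arctan2(P[1],P[0]))+rng.normal()*25
        x,e=ik(P,R,q)
        if e<5e-3 and not any(np.abs(x-y).max()<12 for y in o): o.append(x)
    return o
for s in(1,-1):
    for x in sols(*pick(s)): print('pick',s,x.round().astype(int))
for s in(1,-1):
    for psi in(-30,0,30,60):
        for x in sols(*place(s,psi),8): print('place',s,psi,x.round().astype(int))
E
```

```text
tray mat ((735.966064453125, 254.42227172851562), (412.32550048828125, 154.26406860351562), 0.1052423045039177) 0.03841187059432223 1457
pick 1 [  45   50  -76  131  118   56 -106]
pick 1 [-59  40  63 136 222  33 115]
pick 1 [  35   36  -59  131  122   41 -119]
pick 1 [  25   30  -45  131  128   34 -129]
pick 1 [-42  27  38 135 194  22 149]
pick 1 [-50  31  48 136 206  25 135]
pick -1 [ -6  23  -7 133 149  23  21]
pick -1 [  6  24 -21 132 140  26  33]
pick -1 [-41  27  36 135 191  22 -28]
pick -1 [ 24  29 -44 131 128  33  50]
pick -1 [-62  47  71 136 229  40 -75]
pick -1 [-47  30  45 135 202  24 -40]
place 1 -30 [-35  47 -24 117  96  85  21]
place 1 -30 [-13  62 -56 115 110 111  29]
place 1 -30 [-62  45  11 118  87  62  18]
place 1 -30 [-78  50  32 119  81  47  19]
place 1 0 [-79  53  42 137 146  49 -29]
place 1 0 [-64  45  22 136 137  58 -11]
place 1 0 [-18  46 -33 134 134  83  21]
place 1 30 [ 21  56 -54 137 176  65  46]
place 1 30 [ 31  70 -69 137 171  65  67]
place 1 60 [ 37  57 -52 125 235  29  16]
place 1 60 [-43  60  53 130 230 102 -30]
place -1 -30 [ -94   66   58  120   61   22 -149]
place -1 0 [  -2   57  -54  133  138   95 -144]
place -1 0 [-83  57  49 137 150  46 143]
place -1 30 [  21   56  -54  137  176   65 -134]
place -1 30 [  35   79  -76  137  168   66 -101]
place -1 60 [-47  65  58 130 228 107 146]
place -1 60 [  45   67  -65  125  219   18 -141]
```

```bash
cat >> ik.py <<'E'
def plan(qt,n,q0=None,P0=None,pr=True):
    s=status.sense(); q0=np.array(s['joint_positions']) if q0 is None else q0
    x0,R0,_=fk(PK,q0); rows=[]
    for k in range(1,n+1):
        x,R,p=fk(PK,q0+(qt-q0)*k/n); d=(R*R0.inv()).as_rotvec(degrees=True); rows.append([*d.round(1),*(x-x0).round(3)])
        m=R.as_matrix(); low=min((x+m@np.array([a*.0375,c*.095,-.0]))[2] for a in(-1,1) for c in(-1,1)); tip=x+m[:,2]*.07
        if pr: print([float(v) for v in rows[-1]],'tcp',x.round(2),'tip',tip.round(2),'bodylow',low.round(2))
    return rows
E
python3 - <<'E'
from ik import *
g,W,T=cap('top'); gi=g.astype(int); m=((gi[...,1]-gi[...,2]>20)&(W[...,2]>.02)&(W[...,2]<.045)); m[:,:170]=0;m[:,225:]=0;m[:132]=0;m[192:]=0
n,l,s,c=cv2.connectedComponentsWithStats(m.astype(np.uint8)); i=1+np.argmax(s[1:,4]); P=W[l==i]
print('tray mat',cv2.minAreaRect((P[:,:2]*1000).astype(np.float32)),np.median(P,0))
qa=np.array([30,33,-52,131,125,37,-124.])
for bk in(0,.02,.05,.07):
    q,e=ik(*pick(1,bk),qa); print(bk,q.round(1),round(e,4))
    qa=q
plan(qa,18)
E
```

```text
tray mat ((602.8323364257812, 235.16188049316406), (106.48339080810547, 136.89474487304688), 83.58570098876953) [0.60215055 0.23469683 0.02980875]
0 [  30.6   32.5  -51.9  131.1  124.8   37.2 -124.4] 0.0
0.02 [  31.5   29.5  -52.8  132.4  123.1   35.6 -124.3] 0.0
0.05 [  32.9   24.6  -54.   134.2  120.4   32.6 -124.1] 0.0
0.07 [  34.    21.1  -54.6  135.2  118.5   30.2 -123.8] 0.0
[-4.3, -1.3, -6.9, -0.004, -0.018, -0.011] tcp [0.54 0.02 0.25] tip [0.54 0.01 0.18] bodylow 0.25
[-8.1, -3.4, -13.5, -0.006, -0.034, -0.02] tcp [ 0.54 -0.    0.24] tip [ 0.54 -0.01  0.17] bodylow 0.23
[-11.3, -6.3, -19.9, -0.007, -0.048, -0.028] tcp [ 0.54 -0.01  0.24] tip [ 0.54 -0.03  0.17] bodylow 0.21
[-13.7, -9.8, -25.9, -0.007, -0.06, -0.034] tcp [ 0.54 -0.03  0.23] tip [ 0.55 -0.05  0.16] bodylow 0.2
[-15.2, -13.8, -31.6, -0.006, -0.071, -0.039] tcp [ 0.54 -0.04  0.22] tip [ 0.55 -0.06  0.16] bodylow 0.2
[-15.8, -18.1, -37.0, -0.004, -0.079, -0.043] tcp [ 0.54 -0.05  0.22] tip [ 0.55 -0.07  0.16] bodylow 0.19
[-15.5, -22.5, -42.1, -0.002, -0.084, -0.046] tcp [ 0.54 -0.05  0.22] tip [ 0.56 -0.08  0.1
[... 454 characters left out ...]
1, 0.007, -0.074, -0.056] tcp [ 0.55 -0.04  0.21] tip [ 0.59 -0.06  0.15] bodylow 0.16
[4.9, -42.2, -67.9, 0.007, -0.065, -0.057] tcp [ 0.55 -0.03  0.21] tip [ 0.59 -0.05  0.15] bodylow 0.15
[10.6, -43.0, -71.5, 0.005, -0.054, -0.059] tcp [ 0.55 -0.02  0.2 ] tip [ 0.59 -0.04  0.15] bodylow 0.14
[16.4, -42.8, -75.1, 0.002, -0.042, -0.06] tcp [ 0.55 -0.01  0.2 ] tip [ 0.59 -0.02  0.15] bodylow 0.13
[22.3, -41.7, -78.5, -0.003, -0.028, -0.062] tcp [0.54 0.01 0.2 ] tip [ 0.59 -0.    0.15] bodylow 0.13
[28.1, -39.6, -81.8, -0.011, -0.013, -0.064] tcp [0.54 0.02 0.2 ] tip [0.58 0.01 0.15] bodylow 0.13
[33.6, -36.5, -85.1, -0.02, 0.003, -0.065] tcp [0.53 0.04 0.2 ] tip [0.58 0.03 0.15] bodylow 0.13
```

Run:
```python
from ik import *
qa=np.array([34,21,-54.6,135,118,30,-124.])
P,R=pick(1,.07); q,e=ik(P+[0,0,.07],R,qa); print(q.round(1),e)
np.save('/tmp/qhi',q); q0=np.array(status.sense()['joint_positions'])
plan(q0+(q-q0)*.417,10)
```

```text
[  41.3   10.9  -58.7  131.3   96.7   19.7 -103.7] 2.0925289244028795e-06
[-2.4, -1.7, -5.1, -0.001, -0.011, -0.003] tcp [0.55 0.02 0.26] tip [0.55 0.02 0.19] bodylow 0.26
[-4.4, -3.6, -10.0, -0.001, -0.021, -0.006] tcp [0.55 0.01 0.26] tip [0.55 0.01 0.19] bodylow 0.25
[-6.2, -5.9, -14.8, -0.0, -0.03, -0.008] tcp [0.55 0.   0.26] tip [ 0.55 -0.    0.19] bodylow 0.24
[-7.6, -8.4, -19.5, 0.0, -0.039, -0.009] tcp [ 0.55 -0.01  0.25] tip [ 0.55 -0.02  0.19] bodylow 0.24
[-8.6, -11.0, -24.0, 0.001, -0.046, -0.01] tcp [ 0.55 -0.01  0.25] tip [ 0.56 -0.03  0.19] bodylow 0.24
[-9.2, -13.9, -28.4, 0.002, -0.053, -0.01] tcp [ 0.55 -0.02  0.25] tip [ 0.56 -0.03  0.19] bodylow 0.24
[-9.4, -16.8, -32.7, 0.003, -0.058, -0.01] tcp [ 0.55 -0.02  0.25] tip [ 0.56 -0.04  0.19] bodylow 0.24
[-9.2, -19.8, -36.8, 0.005, -0.062, -0.009] tcp [ 0.55 -0.03  0.25] tip [ 0.57 -0.05  0.19] bodylow 0.24
[-8.5, -22.7, -40.8, 0.006, -0.066, -0.008] tcp [ 0.55 -0.03  0.26] tip [ 0.57 -0.05  0.19] bodylow 0.24
[-7.5, -25.6, -44.6, 0.007, -0.068, -0.007] tcp [ 0.55 -0.03  0.26] tip [ 0.58 -0.05  0.19] bodylow 0.23
```

```bash
python3 -m jog '[[[-2.4,-1.7,-5.1,0,-0.011,0,1],[-4.4,-3.6,-10,0,-0.021,0,1],[-6.2,-5.9,-14.8,0,-0.03,0,1],[-7.6,-8.4,-19.5,0,-0.039,0,1],[-8.6,-11,-24,0,-0.046,0,1],[-9.2,-13.9,-28.4,0,-0.053,0,1],[-9.4,-16.8,-32.7,0,-0.058,0,1],[-9.2,-19.8,-36.8,0.005,-0.062,0,1],[-8.5,-22.7,-40.8,0.006,-0.066,0,1],[-7.5,-25.6,-44.6,0.007,-0.068,0,1]]]' | head -3
python3 - <<'E'
from ik import *
q0=np.array(status.sense()['joint_positions']);print(q0.round(1))
P,R=pick(1,.07); q,e=ik(P+[0,0,.07],R,q0); print('from here',q.round(1),e)
E
```

```text
time: 24.58
tool_pos: [0.5537, -0.0347, 0.2633]
tool_rot: [175.9, 25.1, 131.9]
[-10.2  11.4   1.5 118.1  31.2  36.8  11.1]
from here [  23.5    7.3  -38.8  132.2   99.    15.1 -107.9] 3.4478859383801654e-06
```

```bash
cat >> ik.py <<'E'
from scipy.spatial.transform import Slerp
def sim(q,wps,n=25,v=False):
    worst=0; log=[]
    x,R,_=fk(PK,q)
    for P,Rt in wps:
        sl=Slerp([0,1],Ro.concatenate([R,Rt]))
        nn=max(5,int(np.ceil(max(np.degrees((R.inv()*Rt).magnitude())/6,np.linalg.norm(P-x)/.03))))
        for k in range(1,nn+1):
            q,e=ik(x+(P-x)*k/nn,sl(k/nn),q); worst=max(worst,e)
        x,R=P,Rt; log.append((q.round().astype(int),round(float(e),3)))
    return q,worst,log
E
cat > sr.py <<'E'
from ik import *
import sys
q0=np.array(status.sense()['joint_positions'])
U=np.array([0,0,1.])
for s in(1,-1):
    P,R=pick(s,.07)
    q,w,l=sim(q0,[(P+.07*U,R),(P,R),pick(s)]); print('PICK',s,'worst',round(w,3),[a[0].tolist() for a in l],flush=True)
    if w>.05: continue
    for psi in(-30,0,30):
        for sd in(1,-1):
            Pp,Rp=place(s,psi,20,(.602,.235)); Pk,Rk=pick(s)
            # mid: tool y horizontal, to side sd, tool z 30deg down toward psi/2
            a=np.radians(psi/2); d=np.array([np.cos(a)*.85,np.sin(a)*.85,-.5]); Rm=rot(d,s*sd*np.array([-np.sin(a),np.cos(a),0]))
            qq,w2,l2=sim(q,[(Pk+.12*U,Rk),(np.array([.54,.12,.30]),Rm),(Pp+.12*U,Rp),(Pp,Rp)])
            print('   psi',psi,'side',sd,'worst',round(w2,3),[a[0].tolist() for a in l2],flush=True)
E
timeout 560 python3 sr.py
```

```text
PICK 1 worst 0.0 [[29, 8, -45, 132, 99, 16, -107], [31, 20, -50, 136, 121, 29, -127], [28, 31, -48, 131, 127, 35, -127]]
   psi -30 side 1 worst 0.0 [[28, 14, -45, 126, 95, 19, -101], [8, 13, -46, 130, 101, 50, -40], [-23, 37, -39, 118, 94, 90, 33], [-27, 50, -34, 119, 100, 92, 21]]
   psi -30 side -1 worst 1.91 [[28, 14, -45, 126, 95, 19, -101], [-86, 17, 71, 125, 29, 15, -149], [-87, 35, 71, 122, -57, 15, -149], [-88, 49, 69, 123, -57, 15, -149]]
   psi 0 side 1 worst 0.0 [[28, 14, -45, 126, 95, 19, -101], [14, 10, -44, 134, 121, 34, -46], [-16, 27, -34, 135, 126, 68, 28], [-22, 44, -27, 136, 135, 81, 16]]
   psi 0 side -1 worst 1.518 [[28, 14, -45, 126, 95, 19, -101], [-90, 5, 71, 128, 45, 15, -149], [-88, 30, 71, 124, -57, 15, -149], [-84, 42, 65, 124, -57, 15, -149]]
   psi 30 side 1 worst 0.104 [[28, 14, -45, 126, 95, 19, -101], [27, 9, -48, 134, 158, 22, -66], [38, 49, -76, 137, 159, 51, 58], [38, 80, -76, 137, 168, 64, 81]]
   psi 30 side -1 worst 1.461 [[28, 14, -45, 126, 95, 19, -101], [53, 15, -76, 124, 68, 15, -149], [28, 20, -47, 122, -57, 15, -101], [39, 49, -56, 120, -
[... 419 characters left out ...]
5, -144], [-11, 62, -58, 118, 111, 111, -149]]
   psi 0 side 1 worst 0.161 [[23, 12, -38, 127, 95, 17, 78], [9, 9, -39, 134, 122, 33, 133], [-94, 44, 67, 137, 157, 29, 149], [-80, 54, 45, 137, 145, 46, 149]]
   psi 0 side -1 worst 0.0 [[23, 12, -38, 127, 95, 17, 78], [35, 17, -70, 133, 118, 42, -37], [13, 51, -76, 134, 130, 93, -129], [5, 64, -62, 135, 142, 101, -137]]
   psi 30 side 1 worst 0.411 [[23, 12, -38, 127, 95, 17, 78], [21, 8, -41, 134, 161, 22, 110], [-50, 24, 39, 137, 213, 50, 149], [-47, 49, 38, 137, 204, 76, 149]]
   psi 30 side -1 worst 0.104 [[23, 12, -38, 127, 95, 17, 78], [50, 20, -76, 134, 137, 28, -39], [38, 49, -76, 137, 159, 51, -122], [38, 80, -76, 137, 168, 64, -99]]
```

```bash
cat >> ik.py <<'E'
def rows(P,R,n,pr=True):
    s=status.sense(); x=np.array(s['tool_pos']); R0=E('xyz',s['tool_rot']); d=(R*R0.inv()).as_rotvec(degrees=True)
    print('total turn',d.round(1),'deg',np.linalg.norm(d).round(1),'shift',(P-x).round(4),'n',n)
    for k in range(1,n+1): print([*(d*k/n).round(1).tolist(),*((P-x)*k/n).round(3).tolist()])
E
python3 - <<'E'
from ik import *
P,R=pick(1,.07); rows(P+[0,0,.07],R,10)
E
```

```text
total turn [ 37.  -29.8 -32. ] deg 57.3 shift [-0.028   0.0708  0.0046] n 10
[3.7, -3.0, -3.2, -0.003, 0.007, 0.0]
[7.4, -6.0, -6.4, -0.006, 0.014, 0.001]
[11.1, -8.9, -9.6, -0.008, 0.021, 0.001]
[14.8, -11.9, -12.8, -0.011, 0.028, 0.002]
[18.5, -14.9, -16.0, -0.014, 0.035, 0.002]
[22.2, -17.9, -19.2, -0.017, 0.042, 0.003]
[25.9, -20.9, -22.4, -0.02, 0.05, 0.003]
[29.6, -23.8, -25.6, -0.022, 0.057, 0.004]
[33.3, -26.8, -28.8, -0.025, 0.064, 0.004]
[37.0, -29.8, -32.0, -0.028, 0.071, 0.005]
```

```bash
python3 -m jog '[[[3.7,-3,-3.2,-0.003,0.007,0,1],[7.4,-6,-6.4,-0.006,0.014,0,1],[11.1,-8.9,-9.6,-0.008,0.021,0,1],[14.8,-11.9,-12.8,-0.011,0.028,0,1],[18.5,-14.9,-16,-0.014,0.035,0,1],[22.2,-17.9,-19.2,-0.017,0.042,0,1],[25.9,-20.9,-22.4,-0.02,0.05,0,1],[29.6,-23.8,-25.6,-0.022,0.057,0,1],[33.3,-26.8,-28.8,-0.025,0.064,0,1],[37,-29.8,-32,-0.028,0.071,0.005,1]]]' | head -3
python3 - <<'E'
from ik import *
print(np.round(status.sense()['joint_positions'],1))
P,R=pick(1,.07); rows(P+[0,0,.07],R,3)
E
```

```text
time: 25.42
tool_pos: [0.5292, 0.0262, 0.2641]
tool_rot: [141.0, 7.2, 94.7]
[ -3.6   5.5  -9.1 130.6  64.7  12.5 -65.3]
total turn [ 7.4 -5.8 -5.8] deg 11.0 shift [-0.0035  0.0099  0.0038] n 3
[2.5, -1.9, -1.9, -0.001, 0.003, 0.001]
[4.9, -3.8, -3.9, -0.002, 0.007, 0.003]
[7.4, -5.8, -5.8, -0.003, 0.01, 0.004]
```

```bash
python3 -m jog '[[[2.5,-1.9,-1.9,-0.001,0.003,0,1],[4.9,-3.8,-3.9,-0.002,0.007,-0.005,1],[7.4,-5.8,-5.8,-0.003,0.01,-0.012,1],[7.4,-5.8,-5.8,-0.003,0.01,-0.02,1],[7.4,-5.8,-5.8,-0.003,0.01,-0.03,1],[7.4,-5.8,-5.8,-0.003,0.01,-0.03,1]]]' | head -3
python3 - <<'E'
from ik import *
print(np.round(status.sense()['joint_positions'],1))
P,R=pick(1,.07); rows(P,R,4)
E
```

```text
time: 25.92
tool_pos: [0.5267, 0.0345, 0.2357]
tool_rot: [135.0, 0.2, 88.4]
[   8.3    9.5  -23.2  134.7  118.5   16.2 -128.3]
total turn [ 0.2 -0.   0.1] deg 0.2 shift [-0.001   0.0016 -0.0377] n 4
[0.0, -0.0, 0.0, -0.0, 0.0, -0.009]
[0.1, -0.0, 0.0, -0.001, 0.001, -0.019]
[0.1, -0.0, 0.1, -0.001, 0.001, -0.028]
[0.2, -0.0, 0.1, -0.001, 0.002, -0.038]
```

```bash
python3 -m jog '[[[0,0,0,0,0,-0.019,1],[0.2,0,0.1,-0.001,0.002,-0.038,1],[0.2,0,0.1,-0.001,0.002,-0.038,1],[0.2,0,0.1,0.006,0.002,-0.045,1],[0.2,0,0.1,0.013,0.002,-0.052,1],[0.2,0,0.1,0.019,0.001,-0.058,1],[0.2,0,0.1,0.019,0.001,-0.058,1]]]'
python3 - <<'E'
from ik import *
print(np.round(status.sense()['joint_positions'],1))
rows(*pick(1),5)
f,V,D=cap('side')
cv2.imwrite('pics/s10.png',cv2.resize(f[125:205,240:320],(600,600),interpolation=cv2.INTER_CUBIC))
E
```

```text
time: 26.5
tool_pos: [0.5458, 0.0349, 0.1773]
tool_rot: [135.1, 0.1, 88.5]
force: [-0.9, 0.2, 0.3]
finger_gap: 1.001
grasp_force: 0.0
[  11.9   19.3  -28.1  134.9  132.9   24.8 -140.8]
total turn [ 0.1 -0.1  0. ] deg 0.2 shift [ 0.0293 -0.0001 -0.0288] n 5
[0.0, -0.0, 0.0, 0.006, -0.0, -0.006]
[0.0, -0.1, 0.0, 0.012, -0.0, -0.012]
[0.1, -0.1, 0.0, 0.018, -0.0, -0.017]
[0.1, -0.1, 0.0, 0.023, -0.0, -0.023]
[0.1, -0.1, 0.0, 0.029, -0.0, -0.029]
```

View pics/s10.png

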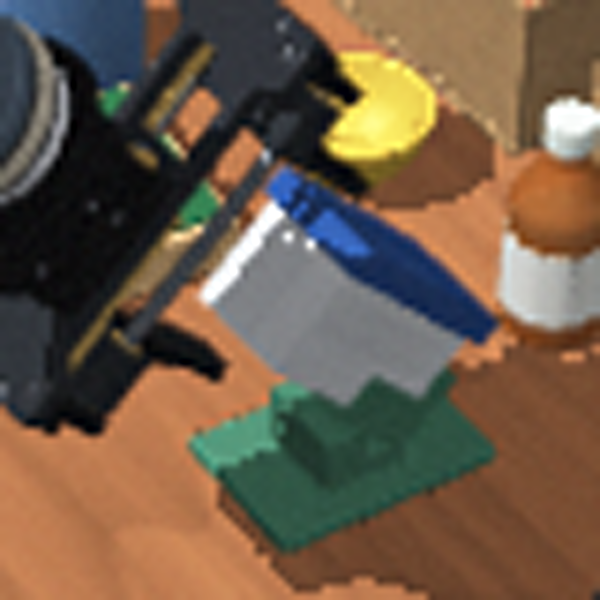

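The fingers straddle the closed tin: the upper tip at (365,185) is above the lid and the lower tip at (220,370) is below the base. Going in and closing.

```bash
python3 -m jog '[[[0,0,0,0.006,0,-0.006,1],[0,0,0,0.012,0,-0.012,1],[0,0,0,0.018,0,-0.018,1],[0,0,0,0.024,0,-0.024,1],[0,0,0,0.029,0,-0.029,1],[0,0,0,0.029,0,-0.029,1],[0,0,0,0.029,0,-0.029,1]]]'; python3 -m jog '[[[0,0,0,0,0,0,0.7],[0,0,0,0,0,0,0.6],[0,0,0,0,0,0,-1],[0,0,0,0,0,0,-1],[0,0,0,0,0,0,-1],[0,0,0,0,0,0,-1]]]' 50; python3 -c "
from ik import *
print(np.round(status.sense()['joint_positions'],1))"
```

```text
time: 27.13
tool_pos: [0.5733, 0.0353, 0.1481]
tool_rot: [135.2, 0.1, 88.6]
force: [0.3, -0.3, 0.0]
finger_gap: 1.0
grasp_force: 0.0
time: 27.63
tool_pos: [0.5735, 0.0353, 0.1494]
tool_rot: [135.0, 0.1, 88.6]
force: [-1.6, -0.7, 4.7]
finger_gap: 0.754
grasp_force: 50.0
[  12.2   25.1  -28.3  132.4  136.1   28.  -141.9]
```

```bash
python3 -m jog '[[[0,0,0,0,0,0.004,-1],[0,0,0,0,0,0.01,-1],[0,0,0,0,0,0.02,-1],[0,0,0,0,0,0.035,-1],[0,0,0,0,0,0.055,-1],[0,0,0,0,0,0.08,-1],[0,0,0,0,0,0.1,-1],[0,0,0,0,0,0.12,-1],[0,0,0,0,0,0.12,-1]]]' 60
python3 - <<'E'
from ik import *
q0=np.array(status.sense()['joint_positions']);print(q0.round(1))
U=np.array([0,0,1.]); s=1
for psi in(-20,-15,-10):
  for dn in (.5,.7):
    Pp,Rp=place(s,psi,20,(.602,.235)); a=np.radians(psi/2); c=np.sqrt(1-dn*dn); d=np.array([np.cos(a)*c,np.sin(a)*c,-dn]); Rm=rot(d,np.array([-np.sin(a),np.cos(a),0]))
    q,w,l=sim(q0,[(np.array([.55,.10,.30]),Rm),(Pp+.12*U,Rp),(Pp,Rp)]); print(psi,dn,round(w,3),[x[0].tolist() for x in l])
E
```

```text
time: 28.38
tool_pos: [0.5737, 0.0359, 0.2724]
tool_rot: [134.8, 0.1, 88.6]
force: [-0.1, 0.7, -2.2]
finger_gap: 0.752
grasp_force: 60.0
[   5.     9.4  -18.3  127.7   95.9   12.4 -104.2]
-20 0.5 0.0 [[-6, 9, -24, 133, 111, 39, -45], [-33, 30, -24, 125, 100, 75, 30], [-35, 45, -21, 126, 107, 81, 16]]
-20 0.7 0.0 [[7, 8, -35, 126, 78, 30, -11], [-26, 32, -32, 125, 101, 80, 31], [-30, 46, -27, 126, 108, 84, 18]]
-15 0.5 0.0 [[-5, 9, -24, 133, 115, 37, -47], [-32, 29, -23, 128, 106, 72, 29], [-34, 44, -21, 129, 113, 79, 15]]
-15 0.7 0.0 [[8, 8, -34, 126, 79, 27, -9], [-24, 31, -32, 128, 107, 76, 30], [-30, 45, -25, 129, 114, 82, 16]]
-10 0.5 0.0 [[-3, 8, -24, 134, 119, 34, -48], [-30, 27, -23, 131, 112, 69, 27], [-33, 43, -19, 132, 120, 78, 13]]
-10 0.7 0.0 [[9, 7, -34, 126, 79, 25, -7], [-23, 29, -32, 131, 112, 73, 29], [-30, 44, -23, 132, 120, 80, 15]]
```

```bash
cat > mid.py <<'E'
from ik import *
def mid(psi=-15,dn=.5):
    a=np.radians(psi/2); c=np.sqrt(1-dn*dn); d=np.array([np.cos(a)*c,np.sin(a)*c,-dn]); return np.array([.55,.10,.30]),rot(d,np.array([-np.sin(a),np.cos(a),0]))
E
python3 -c "
from mid import *
rows(*mid(),16)"
```

```text
total turn [-71.7  -6.   49.5] deg 87.3 shift [-0.0237  0.0641  0.0276] n 16
[-4.5, -0.4, 3.1, -0.001, 0.004, 0.002]
[-9.0, -0.7, 6.2, -0.003, 0.008, 0.003]
[-13.4, -1.1, 9.3, -0.004, 0.012, 0.005]
[-17.9, -1.5, 12.4, -0.006, 0.016, 0.007]
[-22.4, -1.9, 15.5, -0.007, 0.02, 0.009]
[-26.9, -2.2, 18.6, -0.009, 0.024, 0.01]
[-31.4, -2.6, 21.7, -0.01, 0.028, 0.012]
[-35.8, -3.0, 24.8, -0.012, 0.032, 0.014]
[-40.3, -3.4, 27.9, -0.013, 0.036, 0.016]
[-44.8, -3.7, 31.0, -0.015, 0.04, 0.017]
[-49.3, -4.1, 34.1, -0.016, 0.044, 0.019]
[-53.7, -4.5, 37.1, -0.018, 0.048, 0.021]
[-58.2, -4.8, 40.2, -0.019, 0.052, 0.022]
[-62.7, -5.2, 43.3, -0.021, 0.056, 0.024]
[-67.2, -5.6, 46.4, -0.022, 0.06, 0.026]
[-71.7, -6.0, 49.5, -0.024, 0.064, 0.028]
```

```bash
python3 -m jog '[[[-4.5,-0.4,3.1,-0.001,0.004,0.002,-1],[-9,-0.7,6.2,-0.003,0.008,0.003,-1],[-13.4,-1.1,9.3,-0.004,0.012,0.005,-1],[-17.9,-1.5,12.4,-0.006,0.016,0.007,-1],[-22.4,-1.9,15.5,-0.007,0.02,0.009,-1],[-26.9,-2.2,18.6,-0.009,0.024,0.01,-1],[-31.4,-2.6,21.7,-0.01,0.028,0.012,-1],[-35.8,-3,24.8,-0.012,0.032,0.014,-1],[-40.3,-3.4,27.9,-0.013,0.036,0.016,-1],[-44.8,-3.7,31,-0.015,0.04,0.017,-1]]]' 60;python3 -c "
from mid import *
print(np.round(status.sense()['joint_positions'],1))
rows(*mid(),7)"
```

```text
time: 29.22
tool_pos: [0.5575, 0.0756, 0.2857]
tool_rot: [145.1, 43.7, 125.5]
force: [-0.5, -0.1, -2.2]
finger_gap: 0.755
grasp_force: 60.0
[ -4.5   8.8 -19.9 131.1 106.5  29.6 -68.4]
total turn [-26.5  -2.4  18.6] deg 32.5 shift [-0.0075  0.0244  0.0143] n 7
[-3.8, -0.3, 2.7, -0.001, 0.003, 0.002]
[-7.6, -0.7, 5.3, -0.002, 0.007, 0.004]
[-11.4, -1.0, 8.0, -0.003, 0.01, 0.006]
[-15.1, -1.4, 10.6, -0.004, 0.014, 0.008]
[-18.9, -1.7, 13.3, -0.005, 0.017, 0.01]
[-22.7, -2.0, 16.0, -0.006, 0.021, 0.012]
[-26.5, -2.4, 18.6, -0.008, 0.024, 0.014]
```

```bash
python3 -m jog '[[[-3.8,-0.3,2.7,-0.001,0.003,0.002,-1],[-7.6,-0.7,5.3,-0.002,0.007,0.004,-1],[-11.4,-1,8,-0.003,0.01,0.006,-1],[-15.1,-1.4,10.6,-0.004,0.014,0.008,-1],[-18.9,-1.7,13.3,-0.005,0.017,0.01,-1],[-22.7,-2,16,-0.006,0.021,0.012,-1],[-26.5,-2.4,18.6,-0.008,0.024,0.014,-1]]]' 60;python3 -c "
from mid import *
print(np.round(status.sense()['joint_positions'],1))
P,R=place(1,-15,20,(.612,.233)); rows(P+[0,0,.12],R,18)"
```

```text
time: 29.8
tool_pos: [0.5495, 0.0996, 0.2994]
tool_rot: [179.9, 60.0, 172.4]
force: [-0.3, 0.2, -2.5]
finger_gap: 0.755
grasp_force: 60.0
[ -8.4   8.3 -20.2 133.4 115.2  36.  -47.4]
total turn [-81.1   8.2  31.9] deg 87.5 shift [-0.009   0.1525 -0.0776] n 18
[-4.5, 0.5, 1.8, -0.0, 0.008, -0.004]
[-9.0, 0.9, 3.5, -0.001, 0.017, -0.009]
[-13.5, 1.4, 5.3, -0.001, 0.025, -0.013]
[-18.0, 1.8, 7.1, -0.002, 0.034, -0.017]
[-22.5, 2.3, 8.9, -0.002, 0.042, -0.022]
[-27.0, 2.7, 10.6, -0.003, 0.051, -0.026]
[-31.5, 3.2, 12.4, -0.003, 0.059, -0.03]
[-36.0, 3.6, 14.2, -0.004, 0.068, -0.035]
[-40.5, 4.1, 16.0, -0.004, 0.076, -0.039]
[-45.1, 4.5, 17.7, -0.005, 0.085, -0.043]
[-49.6, 5.0, 19.5, -0.005, 0.093, -0.047]
[-54.1, 5.4, 21.3, -0.006, 0.102, -0.052]
[-58.6, 5.9, 23.0, -0.006, 0.11, -0.056]
[-63.1, 6.3, 24.8, -0.007, 0.119, -0.06]
[-67.6, 6.8, 26.6, -0.007, 0.127, -0.065]
[-72.1, 7.3, 28.4, -0.008, 0.136, -0.069]
[-76.6, 7.7, 30.1, -0.008, 0.144, -0.073]
[-81.1, 8.2, 31.9, -0.009, 0.153, -0.078]
```

```bash
python3 -m jog '[[[-4.5,0.5,1.8,0,0.008,-0.004,-1],[-9,0.9,3.5,-0.001,0.017,-0.009,-1],[-13.5,1.4,5.3,-0.001,0.025,-0.013,-1],[-18,1.8,7.1,-0.002,0.034,-0.017,-1],[-22.5,2.3,8.9,-0.002,0.042,-0.022,-1],[-27,2.7,10.6,-0.003,0.051,-0.026,-1],[-31.5,3.2,12.4,-0.003,0.059,-0.03,-1],[-36,3.6,14.2,-0.004,0.068,-0.035,-1],[-40.5,4.1,16,-0.004,0.076,-0.039,-1],[-45.1,4.5,17.7,-0.005,0.085,-0.043,-1]]]' 60 | grep -v rot;python3 -c "
from mid import *
print(np.round(status.sense()['joint_positions'],1))
P,R=place(1,-15,20,(.612,.233)); rows(P+[0,0,.12],R,8)"
```

```text
time: 30.63
tool_pos: [0.5447, 0.1844, 0.2562]
force: [-0.1, 0.2, -1.8]
finger_gap: 0.751
grasp_force: 60.0
[-23.6  19.2 -21.  130.9 106.4  57.2  -3.2]
total turn [-36.    3.7  14.2] deg 38.9 shift [-0.0042  0.0678 -0.0344] n 8
[-4.5, 0.5, 1.8, -0.001, 0.008, -0.004]
[-9.0, 0.9, 3.5, -0.001, 0.017, -0.009]
[-13.5, 1.4, 5.3, -0.002, 0.025, -0.013]
[-18.0, 1.8, 7.1, -0.002, 0.034, -0.017]
[-22.5, 2.3, 8.9, -0.003, 0.042, -0.021]
[-27.0, 2.8, 10.6, -0.003, 0.051, -0.026]
[-31.5, 3.2, 12.4, -0.004, 0.059, -0.03]
[-36.0, 3.7, 14.2, -0.004, 0.068, -0.034]
```

```bash
python3 -m jog '[[[-4.5,0.5,1.8,-0.001,0.008,-0.004,-1],[-9,0.9,3.5,-0.001,0.017,-0.009,-1],[-13.5,1.4,5.3,-0.002,0.025,-0.013,-1],[-18,1.8,7.1,-0.002,0.034,-0.017,-1],[-22.5,2.3,8.9,-0.003,0.042,-0.021,-1],[-27,2.8,10.6,-0.003,0.051,-0.026,-1],[-31.5,3.2,12.4,-0.004,0.059,-0.03,-1],[-36,3.7,14.2,-0.004,0.068,-0.034,-1],[-36,3.7,14.2,-0.004,0.068,-0.034,-1]]]' 60;python3 - <<'E'
from mid import *
print(np.round(status.sense()['joint_positions'],1))
P,R=place(1,-15,20,(.612,.233)); rows(P,R,4)
s=status.sense(); Rt=E('xyz',s['tool_rot']).as_matrix(); tc=np.array(s['tool_pos'])+.078*Rt[:,2]-.002*Rt[:,1]
print('tool z',Rt[:,2],'tin z(y)',Rt[:,1],'expected tin c',tc)
for nm in('top','side'):
    f,V,D=cap(nm); d=(V-tc)@Rt; fi=f.astype(int)  # tool coords: x, y(tin z), z(tin x)
    m=(abs(d[...,0])<.05)&(abs(d[...,1])<.05)&(d[...,2]>-.03)&(d[...,2]<.07)
    d=d[m]; print(nm,len(d),np.percentile(d,[1,50,99],axis=0).round(3).tolist(),'blue',(fi[m][:,0]>fi[m][:,2]+15).sum())
    t=d[d[:,1]<-.02]; t=t[(t[:,2]>0)]
    if len(t)>20: A=np.c_[t[:,[0,2]],np.ones(len(t))]; k=np.linalg.lstsq(A,t[:,1],rcond=None)[0]; print(' base plane slope(deg)',np.degrees(np.arctan(k[:2])).round(1),k[2].round(4))
E
```

```text
time: 31.38
tool_pos: [0.5404, 0.2545, 0.2213]
tool_rot: [-110.2, 0.1, -104.7]
force: [-0.1, -0.4, -2.4]
finger_gap: 0.757
grasp_force: 60.0
[-34.4  28.3 -18.9 127.8 106.   69.4  28.2]
total turn [-0.2 -0.1 -0.3] deg 0.3 shift [ 1.000e-04 -2.400e-03 -1.195e-01] n 4
[-0.0, -0.0, -0.1, 0.0, -0.001, -0.03]
[-0.1, -0.1, -0.1, 0.0, -0.001, -0.06]
[-0.1, -0.1, -0.2, 0.0, -0.002, -0.09]
[-0.2, -0.1, -0.3, 0.0, -0.002, -0.119]
tool z [ 0.90789989 -0.23805947 -0.34502967] tin z(y) [-0.33305964  0.0901288  -0.93858834] expected tin c [0.61188376 0.23577137 0.19621563]
top 527 [[-0.028, -0.043, -0.029], [0.01, -0.03, 0.009], [0.034, 0.034, 0.049]] blue 53
 base plane slope(deg) [1.6 1.9] -0.031
side 569 [[-0.03, -0.042, -0.029], [0.028, -0.014, 0.01], [0.037, 0.033, 0.05]] blue 95
 base plane slope(deg) [4.9 0.3] -0.0314
```

```bash
python3 -m jog '[[[0,0,0,0,-0.002,-0.03,-1],[0,0,0,0,-0.002,-0.06,-1],[0,0,0,0,-0.002,-0.085,-1],[0,0,0,0,-0.002,-0.1,-1],[0,0,0,0,-0.002,-0.11,-1],[0,0,0,0,-0.002,-0.11,-1]]]' 60 | grep -E "pos|force"; for i in 1 2 3; do python3 -m jog '[[[0,0,0,0,0,-0.002,-1],[0,0,0,0,0,-0.004,-1],[0,0,0,0,0,-0.004,-1]]]' 60| grep -E "pos|^force"; done
```

```text
tool_pos: [0.541, 0.2493, 0.111]
force: [-0.2, -0.4, -2.9]
grasp_force: 60.0
tool_pos: [0.5415, 0.2504, 0.1098]
force: [0.2, 0.5, -2.7]
tool_pos: [0.5416, 0.2506, 0.106]
force: [-1.5, 0.8, 2.0]
tool_pos: [0.5424, 0.2508, 0.1047]
force: [-4.7, 0.5, 11.7]
```

```bash
python3 -m jog '[[[0,0,0,0,0,0.002,-1],[0,0,0,0.001,0,0.004,0.6],[0,0,0,0.002,0,0.006,0.7],[0,0,0,0.002,0,0.007,0.75],[0,0,0,0.002,0,0.007,0.75],[0,0,0,0.002,0,0.007,0.75]]]'
python3 - <<'E'
from mid import *
s=status.sense(); Rt=E('xyz',s['tool_rot']).as_matrix(); tc=np.array(s['tool_pos'])+.078*Rt[:,2]-.002*Rt[:,1]
print(tc,Rt[:,2])
f,V,D=cap('top'); d=(V-tc)@Rt
m=(abs(d[...,0])<.03)&(d[...,1]<-.015)&(d[...,1]>-.05)&(d[...,2]>0)&(d[...,2]<.055); t=d[m]; A=np.c_[t[:,[0,2]],np.ones(len(t))]; k=np.linalg.lstsq(A,t[:,1],rcond=None)[0]; print(len(t),' base plane slope(deg)',np.degrees(np.arctan(k[:2])).round(1),k[2].round(4))
E
```

```text
time: 33.23
tool_pos: [0.5431, 0.2501, 0.1075]
tool_rot: [-110.0, 0.2, -105.0]
force: [1.0, -0.0, -1.1]
finger_gap: 0.871
grasp_force: 0.4
[0.61458232 0.23107442 0.08266641] [ 0.90801513 -0.24187499 -0.34205997]
220  base plane slope(deg) [ 1.  -2.3] -0.0274
```

Now a quick pull out along the finger axis.

```bash
python3 -m jog '[[[0,0,0,-0.036,0.009,0.0135,0.75],[0,0,0,-0.07,0.018,0.027,0.75],[0,0,0,-0.09,0.024,0.035,0.75],[0,0,0,-0.09,0.024,0.05,0.75],[0,0,0,-0.09,0.024,0.07,0.75],[0,0,0,-0.09,0.024,0.07,0.75]]]'
python3 - <<'E'
from mid import *
print(np.round(status.sense()['joint_positions'],1))
f,V,D=cap('top'); g,W,T=cap('side')
cv2.imwrite('pics/s11.png',cv2.resize(g[110:190,190:290],(800,600),interpolation=cv2.INTER_CUBIC)[:, :])
m=(V[...,2]>.08)&(V[...,2]<.11)&(abs(V[...,0]-.602)<.08)&(abs(V[...,1]-.235)<.07)
P=V[m]; A=np.c_[P[:,:2],np.ones(len(P))]; k=np.linalg.lstsq(A,P[:,2],rcond=None)[0]
print(len(P),'rect',cv2.minAreaRect((P[:,:2]*1000).astype(np.float32)),'z',np.median(P[:,2]),'slope deg',np.degrees(k[:2]))
E
```

```text
time: 33.78
tool_pos: [0.4532, 0.2752, 0.1807]
tool_rot: [-109.8, 0.5, -104.9]
force: [-0.1, 0.2, -0.9]
finger_gap: 0.873
grasp_force: 0.0
[-41.8  32.6 -23.5 133.3 100.   79.1  18.6]
487 rect ((600.4044189453125, 233.48211669921875), (58.825714111328125, 92.50633239746094), 76.23516845703125) z 0.09566020142632548 slope deg [0.15406887 1.3062654 ]
```

View pics/s11.png

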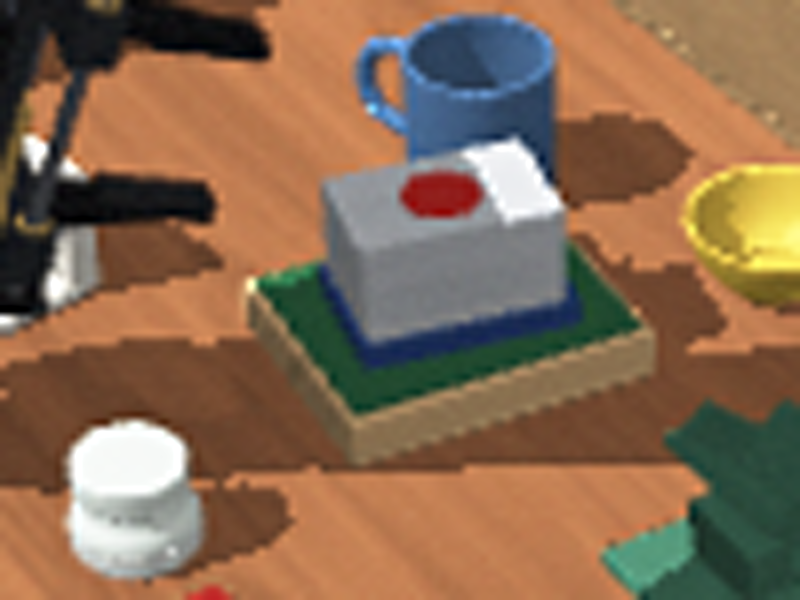

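The tin lies flat upside down, lid shut, on the middle of the tray, with the red disc up at (442,195). Depth puts its centre at (0.600, 0.233) with its top at 95.7 mm. Next is the board.

```bash
cat > bd.py <<'E'
from ik import *
def down(y,az=4.): a=np.radians(az); return rot(np.array([0,0,-1.]),y*np.array([np.cos(a),np.sin(a),0]))
def lean(y,az=8.,th=15.):
    a=np.radians(az); n=np.array([np.cos(a),np.sin(a),0]); t=np.radians(th); return rot(np.sin(t)*n-np.cos(t)*np.array([0,0,1]),y*n)
E
python3 - <<'E'
from bd import *
q0=np.array(status.sense()['joint_positions'])
f,V,D=cap('top')
m=(V[...,2]>.13)&(V[...,2]<.17)&(abs(V[...,0]-.70)<.04)&(abs(V[...,1]+.158)<.07); P=V[m]; print('board',cv2.minAreaRect((P[:,:2]*1000).astype(np.float32)),len(P))
m=(V[...,2]>.06)&(V[...,2]<.085)&(abs(V[...,0]-.48)<.04)&(abs(V[...,1]-.407)<.07); P=V[m]; print('backrest',cv2.minAreaRect((P[:,:2]*1000).astype(np.float32)),len(P),np.median(P[:,2]))
for y in(1,-1):
    q,w,l=sim(q0,[(np.array([.45,.26,.33]),E('xyz',status.sense()['tool_rot'])),(np.array([.55,.05,.35]),down(y)),(np.array([.7025,-.158,.30]),down(y)),(np.array([.7025,-.158,.176]),down(y)),(np.array([.7025,-.158,.36]),down(y)),(np.array([.55,.2,.36]),down(y)),(np.array([.469,.405,.30]),lean(y)),(np.array([.469,.405,.161]),lean(y))])
    print(y,round(w,3)); [print('  ',a[0].tolist(),a[1]) for a in l]
rows(np.array([.55,.05,.35]),down(1),20); rows(np.array([.55,.05,.35]),down(-1),20)
E
```

```text
board ((701.8633422851562, -157.1888885498047), (10.544769287109375, 82.84944152832031), 5.977915287017822) 95
backrest ((480.9587707519531, 406.987060546875), (16.403017044067383, 89.0116195678711), 8.017474174499512) 131 0.06960780464849685
1 0.0
   [-38, 12, -25, 130, 90, 71, 41] 0.0
   [-5, 13, -6, 100, 1, 67, -7] 0.0
   [10, 31, -1, 80, 0, 69, 13] 0.0
   [10, 37, -1, 87, 1, 56, 13] 0.0
   [10, 29, -1, 76, 0, 75, 13] 0.0
   [-16, 16, -10, 95, 3, 69, -23] 0.0
   [-37, 18, -14, 102, 18, 51, -53] 0.0
   [-41, 27, -10, 110, 26, 35, -61] 0.0
-1 0.402
   [-38, 12, -25, 130, 90, 71, 41] 0.0
   [42, 28, -71, 98, 27, 74, 149] 0.0
   [47, 51, -76, 80, 53, 86, 149] 0.312
   [48, 61, -76, 86, 61, 80, 149] 0.131
   [46, 48, -76, 76, 50, 91, 149] 0.402
   [26, 35, -76, 93, 34, 80, 130] 0.0
   [0, 33, -69, 100, 48, 66, 104] 0.0
   [-6, 41, -61, 108, 60, 56, 93] 0.0
total turn [  94.8   -8.9 -133.9] deg 164.3 shift [ 0.0967 -0.224   0.1724] n 20
[4.7, -0.4, -6.7, 0.005, -0.011, 0.009]
[9.5, -0.9, -13.4, 0.01, -0.022, 0.017]
[14.2, -1.3, -20.1, 0.015, -0.034, 0.026]
[19.0, -1.8, -26.8, 0.019, -0.
[... 843 characters left out ...]
0.5, 2.5, 0.015, -0.034, 0.026]
[1.3, 14.0, 3.3, 0.019, -0.045, 0.034]
[1.6, 17.5, 4.2, 0.024, -0.056, 0.043]
[2.0, 21.0, 5.0, 0.029, -0.067, 0.052]
[2.3, 24.5, 5.9, 0.034, -0.078, 0.06]
[2.6, 28.0, 6.7, 0.039, -0.09, 0.069]
[2.9, 31.5, 7.5, 0.044, -0.101, 0.078]
[3.3, 35.0, 8.4, 0.048, -0.112, 0.086]
[3.6, 38.5, 9.2, 0.053, -0.123, 0.095]
[3.9, 42.0, 10.0, 0.058, -0.134, 0.103]
[4.3, 45.5, 10.9, 0.063, -0.146, 0.112]
[4.6, 49.0, 11.7, 0.068, -0.157, 0.121]
[4.9, 52.5, 12.5, 0.073, -0.168, 0.129]
[5.2, 56.0, 13.4, 0.077, -0.179, 0.138]
[5.6, 59.5, 14.2, 0.082, -0.19, 0.147]
[5.9, 63.0, 15.1, 0.087, -0.202, 0.155]
[6.2, 66.5, 15.9, 0.092, -0.213, 0.164]
[6.5, 70.0, 16.7, 0.097, -0.224, 0.172]
```

```bash
python3 -m jog '[[[0,0,0,0,-0.005,0.04,0.75],[0,0,0,0,-0.01,0.08,0.75],[0,0,0,0,-0.015,0.12,0.75],[0,0,0,0,-0.02,0.15,0.75],[4,-0.4,-5.7,0.01,-0.03,0.17,0.75],[8,-0.8,-11.4,0.02,-0.04,0.17,0.75],[12,-1.1,-17,0.03,-0.05,0.17,0.75],[16.1,-1.5,-22.8,0.04,-0.06,0.17,0.75],[20.1,-1.9,-28.4,0.05,-0.07,0.17,0.75],[24.2,-2.3,-34.2,0.06,-0.08,0.17,0.75]]]' | head -3; python3 -c "
from bd import *
print(np.round(status.sense()['joint_positions'],1))
rows(np.array([.55,.05,.37]),down(1,5),18)" | sed -n '1,2p;5p;12p'
```

```text
time: 34.77
tool_pos: [0.5136, 0.1935, 0.3462]
tool_rot: [-121.5, 21.4, -142.2]
[-31.4  14.9 -19.9 117.3  71.3  74.6  26.5]
total turn [ 70.3  -6.1 -98.7] deg 121.3 shift [ 0.0364 -0.1435  0.0238] n 18
[11.7, -1.0, -16.4, 0.006, -0.024, 0.004]
[39.0, -3.4, -54.8, 0.02, -0.08, 0.013]
```

```bash
python3 -m jog '[[[4,-0.3,-5.6,0.004,-0.01,0.005,0.5],[8,-0.7,-11.2,0.008,-0.02,0.01,0.5],[12,-1,-16.8,0.01,-0.03,0.02,0.5],[16,-1.4,-22.4,0.015,-0.04,0.02,0.5],[20,-1.7,-28,0.02,-0.05,0.02,0.5],[24,-2.1,-33.6,0.02,-0.06,0.02,0.5],[28,-2.4,-39.2,0.025,-0.07,0.02,0.5],[32,-2.8,-44.9,0.03,-0.08,0.02,0.5],[36,-3.1,-50.5,0.03,-0.09,0.02,0.5],[40,-3.5,-56.2,0.03,-0.1,0.02,0.5]]]' | head -3; python3 -c "
from bd import *
print(np.round(status.sense()['joint_positions'],1))
rows(np.array([.60,-.02,.36]),down(1,5),9)"
```

```text
time: 35.6
tool_pos: [0.5435, 0.0935, 0.3661]
tool_rot: [-163.2, 25.0, 142.1]
[-17.2  13.8 -11.7 101.4  33.1  74.8   8. ]
total turn [ 30.4  -2.7 -42.3] deg 52.2 shift [ 0.0565 -0.1135 -0.0061] n 9
[3.4, -0.3, -4.7, 0.006, -0.013, -0.001]
[6.7, -0.6, -9.4, 0.013, -0.025, -0.001]
[10.1, -0.9, -14.1, 0.019, -0.038, -0.002]
[13.5, -1.2, -18.8, 0.025, -0.05, -0.003]
[16.9, -1.5, -23.5, 0.031, -0.063, -0.003]
[20.2, -1.8, -28.2, 0.038, -0.076, -0.004]
[23.6, -2.1, -32.9, 0.044, -0.088, -0.005]
[27.0, -2.4, -37.6, 0.05, -0.101, -0.005]
[30.4, -2.7, -42.3, 0.056, -0.114, -0.006]
```

```bash
python3 -m jog '[[[3.4,-0.3,-4.7,0.006,-0.013,0,0],[6.7,-0.6,-9.4,0.013,-0.025,0,0],[10.1,-0.9,-14.1,0.019,-0.038,0,0],[13.5,-1.2,-18.8,0.025,-0.05,0,0],[16.9,-1.5,-23.5,0.031,-0.063,0,0],[20.2,-1.8,-28.2,0.045,-0.09,0,0],[23.6,-2.1,-32.9,0.06,-0.12,0,0],[27,-2.4,-37.6,0.08,-0.15,0,0],[30.4,-2.7,-42.3,0.1,-0.18,0,0],[30.4,-2.7,-42.3,0.12,-0.21,-0.01,0]]]' >/dev/null; python3 -m jog '[[[0,0,0,0.02,-0.03,-0.02,0],[0,0,0,0.035,-0.038,-0.04,0],[0,0,0,0.038,-0.041,-0.06,0],[0,0,0,0.038,-0.041,-0.06,0],[0,0,0,0.038,-0.041,-0.06,0]]]'; python3 -c "
from bd import *
rows(np.array([.702,-.157,.176]),down(1,5),1)"
```

```text
time: 36.85
tool_pos: [0.7004, -0.1568, 0.2947]
tool_rot: [-179.8, 0.1, 95.2]
force: [-0.5, 0.1, 0.4]
finger_gap: 0.499
grasp_force: 0.0
total turn [ 0.1 -0.2 -0.2] deg 0.3 shift [ 0.0016 -0.0002 -0.1187] n 1
[0.1, -0.2, -0.2, 0.002, -0.0, -0.119]
```

```bash
python3 -m jog '[[[0,0,0,0.002,0,-0.03,0],[0,0,0,0.002,0,-0.06,0],[0,0,0,0.002,0,-0.09,0],[0,0,0,0.002,0,-0.118,0],[0,0,0,0.002,0,-0.118,0],[0,0,0,0.002,0,-0.118,0]]]'; python3 -m jog '[[[0,0,0,0,0,0,-1],[0,0,0,0,0,0,-1],[0,0,0,0,0,0,-1],[0,0,0,0,0,0,-1],[0,0,0,0,0,0,-1],[0,0,0,0,0,0,-1],[0,0,0,0,0,0,-1]]]' 35;  python3 -m jog '[[[0,0,0,0,0,0.02,-1],[0,0,0,0,0,0.05,-1],[0,0,0,0,0,0.08,-1],[0,0,0,0,0,0.12,-1],[0,0,0,0,0,0.16,-1],[0,0,0,0,0,0.19,-1],[0,0,0,0,0,0.19,-1]]]' 35
python3 - <<'E'
from bd import *
s=status.sense(); p=np.array(s['tool_pos'])
f,V,D=cap('side'); q=V-p; m=(abs(q[...,0])<.06)&(abs(q[...,1])<.06)&(q[...,2]<-.075)&(q[...,2]>-.25)&(V[...,2]>.1)
P=q[m]; print(len(P),np.percentile(P,[1,50,99],axis=0).round(3).tolist())
for a in(.09,.12,.15): t=P[abs(P[:,2]+a)<.01]; print(a,len(t),np.median(t,0).round(4), (t[:,1].max()-t[:,1].min()).round(3), ((t[:,1].max()+t[:,1].min())/2).round(4))
E
```

```text
time: 37.35
tool_pos: [0.703, -0.1559, 0.18]
tool_rot: [179.9, 0.2, 95.3]
force: [0.2, 0.2, 1.0]
finger_gap: 0.498
grasp_force: 0.0
time: 37.93
tool_pos: [0.7034, -0.1568, 0.1802]
tool_rot: [179.8, 0.2, 95.3]
force: [0.3, -0.2, 0.9]
finger_gap: 0.09
grasp_force: 35.0
time: 38.52
tool_pos: [0.7053, -0.1572, 0.3785]
tool_rot: [179.1, 0.4, 95.2]
force: [1.0, -0.7, 0.6]
finger_gap: 0.091
grasp_force: 35.0
714 [[-0.009, -0.043, -0.168], [-0.003, -0.005, -0.12], [0.008, 0.042, -0.076]]
0.09 167 [-0.0032 -0.0018 -0.09  ] 0.086 -0.0006
0.12 150 [-0.003  -0.0029 -0.12  ] 0.087 -0.0002
0.15 140 [-0.0022 -0.0048 -0.1497] 0.087 -0.0011
```

```bash
python3 -m jog '[[[0,0,0,-0.015,0.035,0,-1],[0,0,0,-0.03,0.07,0,-1],[0,0,0,-0.045,0.105,0,-1],[0,0,0,-0.06,0.14,0,-1],[0,0,0,-0.075,0.175,0,-1],[0,0,0,-0.09,0.21,0,-1],[0,0,0,-0.105,0.245,0,-1],[0,0,0,-0.12,0.28,0,-1],[0,0,0,-0.135,0.315,0,-1],[0,0,0,-0.15,0.35,0,-1]]]' 35 | head -3; python3 -c "
from bd import *
print(np.round(status.sense()['joint_positions'],1))
rows(np.array([.485,.4075,.30]),lean(1),8)"
```

```text
time: 39.4
tool_pos: [0.5514, 0.1944, 0.3678]
tool_rot: [-179.9, 0.3, 95.3]
[-16.6  15.6  -8.9  94.4   2.8  70.4 -20.9]
total turn [  2.  -14.9   2.8] deg 15.3 shift [-0.0664  0.2131 -0.0678] n 8
[0.3, -1.9, 0.3, -0.008, 0.027, -0.008]
[0.5, -3.7, 0.7, -0.017, 0.053, -0.017]
[0.8, -5.6, 1.0, -0.025, 0.08, -0.025]
[1.0, -7.5, 1.4, -0.033, 0.107, -0.034]
[1.3, -9.3, 1.7, -0.042, 0.133, -0.042]
[1.5, -11.2, 2.1, -0.05, 0.16, -0.051]
[1.8, -13.1, 2.4, -0.058, 0.186, -0.059]
[2.0, -14.9, 2.8, -0.066, 0.213, -0.068]
```

```bash
python3 -m jog '[[[0.3,-1.9,0.3,-0.008,0.027,0,-1],[0.5,-3.7,0.7,-0.017,0.053,-0.01,-1],[0.8,-5.6,1,-0.025,0.08,-0.02,-1],[1,-7.5,1.4,-0.033,0.107,-0.03,-1],[1.3,-9.3,1.7,-0.042,0.133,-0.04,-1],[1.5,-11.2,2.1,-0.05,0.16,-0.05,-1],[1.8,-13.1,2.4,-0.058,0.186,-0.06,-1],[2,-14.9,2.8,-0.066,0.213,-0.068,-1],[2,-14.9,2.8,-0.066,0.213,-0.068,-1],[2,-14.9,2.8,-0.066,0.213,-0.068,-1]]]' 35 | head -3; python3 -c "
from bd import *
print(np.round(status.sense()['joint_positions'],1))
rows(np.array([.482,.407,.172]),lean(1),4)"
```

```text
time: 40.23
tool_pos: [0.4845, 0.4076, 0.2989]
tool_rot: [165.1, 0.1, 98.3]
[-37.6  18.8 -12.6 100.6  17.8  51.  -50.9]
total turn [ 0.1 -0.1 -0.3] deg 0.4 shift [-0.0025 -0.0006 -0.1269] n 4
[0.0, -0.0, -0.1, -0.001, -0.0, -0.032]
[0.1, -0.0, -0.2, -0.001, -0.0, -0.063]
[0.1, -0.1, -0.3, -0.002, -0.0, -0.095]
[0.1, -0.1, -0.3, -0.003, -0.001, -0.127]
```

```bash
python3 -m jog '[[[0,0,0,0,0,-0.03,-1],[0,0,0,0,0,-0.06,-1],[0,0,0,0,0,-0.09,-1],[0,0,0,0,0,-0.115,-1],[0,0,0,0,0,-0.127,-1],[0,0,0,0,0,-0.127,-1],[0,0,0,0,0,-0.127,-1]]]' 35| grep -E "pos|^force"; python3 -m jog '[[[0,0,0,0,0,-0.002,-1],[0,0,0,0,0,-0.004,-1],[0,0,0,0,0,-0.004,-1],[0,0,0,0,0,-0.004,-1]]]' 35| grep -E "pos|^force";python3 -m jog '[[[0,0,0,-0.003,0,0,-1],[0,0,0,-0.006,0,0,-1],[0,0,0,-0.009,-0.001,0,-1],[0,0,0,-0.009,-0.001,0,-1],[0,0,0,-0.009,-0.001,0,-1]]]' 35| grep -E "pos|^force"
```

```text
tool_pos: [0.4878, 0.4056, 0.1747]
force: [0.1, -0.6, -0.8]
tool_pos: [0.4875, 0.4065, 0.1718]
force: [-0.7, -0.6, -1.4]
tool_pos: [0.4779, 0.4053, 0.1708]
force: [-0.8, -0.3, -1.2]
```

```bash
for i in 1 2 3 4; do python3 -m jog '[[[0,0,0,-0.001,0,-0.001,-1],[0,0,0,-0.0025,0,-0.0015,-1],[0,0,0,-0.0025,0,-0.0015,-1]]]' 35| grep -E "pos|^force"; done
```

```text
tool_pos: [0.4754, 0.4052, 0.169]
force: [-0.2, 0.2, -1.0]
tool_pos: [0.4728, 0.4052, 0.1675]
force: [0.3, 0.4, -1.4]
tool_pos: [0.4703, 0.4052, 0.166]
force: [-0.5, -0.1, -1.2]
tool_pos: [0.4685, 0.4054, 0.1652]
force: [1.0, 0.0, -0.0]
```

```bash
for i in 1 2; do python3 -m jog '[[[0,0,0,-0.001,0,-0.0005,-1],[0,0,0,-0.001,0,-0.001,-1],[0,0,0,-0.001,0,-0.001,-1]]]' 35| grep -E "pos|^force"; done
python3 - <<'E'
from bd import *
f,V,D=cap('side')
cv2.imwrite('pics/s12.png',cv2.resize(f[60:180,100:260],(800,600),interpolation=cv2.INTER_CUBIC))
E
```

```text
tool_pos: [0.4681, 0.4055, 0.165]
force: [1.2, -0.8, 5.6]
tool_pos: [0.4677, 0.4056, 0.1648]
force: [0.5, -1.3, 8.3]
```

View pics/s12.png

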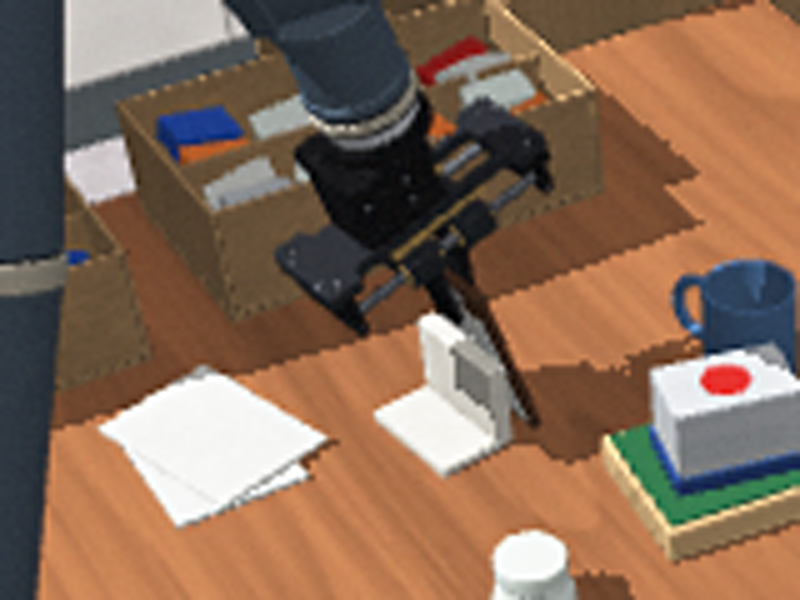

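The board stands on its lower edge against the far side of the backrest, foot at about (530,420) in the crop. Releasing and backing off upward.

```bash
python3 -m jog '[[[0,0,0,0,0,0.0005,-0.8],[0,0,0,0,0,0.0005,-0.6],[0,0,0,0,0,0.0005,-0.3],[0,0,0,0,0,0.0005,0],[0,0,0,0,0,0.0005,0],[0,0,0,0,0,0.0005,0]]]' | grep -E "pos|force"; python3 -m jog '[[[0,0,0,-0.005,-0.001,0.02,0],[0,0,0,-0.01,-0.001,0.04,0],[0,0,0,-0.02,-0.003,0.075,0],[0,0,0,-0.03,-0.004,0.11,0],[0,0,0,-0.04,-0.1,0.15,0],[0,0,0,-0.04,-0.1,0.15,0],[0,0,0,-0.04,-0.12,0.15,0],[0,0,0,-0.04,-0.12,0.15,0]]]' | grep -E "pos|force"
python3 - <<'E'
from bd import *
f,V,D=cap('side'); n=np.array([.990,.139,0]); F=np.array([.4891,.4081,0]); tt=np.array([-.139,.99,0])
q=V-F; a=q@n; y=q@tt; z=V[...,2]
g,W,T=cap('top'); b=(W-F)@n; yb=(W-F)@tt; zb=W[...,2]
for nm,a,y,z in(('side',a,y,z),('top',b,yb,zb)):
    m=(abs(y)<.06)&(z>.085)&(z<.16)&(a>-.06)&(a<.06)
    print(nm,m.sum(),'z max',z[m].max().round(3) if m.any() else None)
    if m.sum()>20:
        k=np.polyfit(z[m],a[m],1); print('  lean deg',np.degrees(np.arctan(-k[0])).round(1),'y range',np.percentile(y[m],[2,98]).round(3),'a at z=.07',np.polyval(k,.07).round(4))
m=(zb>.08)&(zb<.11)&(abs(W[...,0]-.602)<.08)&(abs(W[...,1]-.235)<.07); P=W[m]; print('tin',cv2.minAreaRect((P[:,:2]*1000).astype(np.float32)),np.median(P[:,2]))
E
```

```text
tool_pos: [0.4658, 0.4052, 0.1628]
force: [0.0, -0.3, 0.2]
grasp_force: 0.0
tool_pos: [0.4269, 0.2779, 0.3148]
force: [-0.2, -0.8, -1.2]
grasp_force: 0.0
side 142 z max 0.14
  lean deg 13.1 y range [-0.044  0.04 ] a at z=.07 -0.0017
top 120 z max 0.143
  lean deg 20.7 y range [-0.029  0.041] a at z=.07 0.0113
tin ((600.9396362304688, 233.12249755859375), (58.81876754760742, 93.25099182128906), 76.47410583496094) 0.09560924483836006
```

```bash
python3 -m jog '[[[0,0,0,0,0,0.02,0],[0,0,0,0,0,0.02,0],[0,0,0,0,0,0.02,0],[0,0,0,0,0,0.02,0]]]' | head -1; python3 -c "
from rig import order
print(order.hand_in())"
```

```text
time: 44.72
the job is handed in; nothing more can be done
None
```

The job is handed in, though the hand-in returned no verdict: the three cartons present are shut in the tin, it lies upside down about 3 mm from the tray's middle, and the board leans about 15° against the backrest, at 45 s of the 210 s allowed.

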